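Load the sanitising basket, hang it in the cabinet drawer and shut it

ROBOT

A 7-joint arm with a two-finger parallel gripper is mounted at the origin on the work surface. World frame = base frame: x ahead of the robot, y to its left, z up, the work surface at z = 0. Lengths are in m, angles in rad, forces in N, time in s.
With the tool pointing down it reaches from about 0.4 to 0.85 m from the base axis. Payload 10.4 kg.
Tool frame: the origin (TCP) lies on the mounting face of the last link; the fingertips stand r.tips_ahead ahead of it and the grasp point (between the pads) lies 164 mm ahead of it (r.tips_ahead is the distance from the TCP to the fingertips, in m); z points along the fingers, y is the line along which they close (so a half turn about z gives the same grasp; the last joint's range is limited). The gripper opens to 87 mm and grips with 3 to 60 N. Pads are 19 mm wide; open, the fingers measure 117 mm over their backs; the gripper's body (75 mm by 190 mm) begins 51 mm behind the grasp point.
Start: joints at [1.179, 0.332, -0.065, 1.46, 0.022, 1.35, -0.088], TCP at [0.225, -0.583, 0.405] pointing down, gripper open.
Joint ranges: [-2.6, 2.6], [-0.5, 2.12], [-1.47, 1.34], [0.16, 2.42], [-1.27, 4.41], [0.06, 2.06], [-2.6, 2.6]. Speed limits (rad/s): [2.22, 2.22, 2.79, 2.79, 3.14, 3.14, 3.14].

INTERFACE

Orientations are given as a unit quaternion [x, y, z, w].
In Python, from bench import telemetry, imaging, job, r gives the robot as it stands.
- The arm moves only by the tool move_arm, never from a script. Its argument "steps" is a list of rows, each an object of numbers: "dx", "dy", "dz": the shift along the tool's x, y, z in cm; "spin": the turn about the tool's z in rad. In form: [{"dx": .., "dy": .., "dz": .., "spin": ..}, ...]. A call has 1 to 12 rows; each row shifts and turns the commanded pose from where the row before left it, along the tool's axes as they then stand; what a row does not reach is not made up. A row lasts 1/10 s, in which the tool goes at most 50 mm and 8.59 degrees, less where a joint would pass 70% of its speed; a pose out of reach is approached as far as the arm can. A call with a gripper value outside its range is refused whole. "claw" is the finger opening in cm, from 0 to 8.7, set as the call begins (left out, the last holds). The fingers move at their own pace and stop on an object; "squeeze" is the grip in N (left out, the last holds). Time passes only in rows, so rows that do not move let the fingers close. It gives the time, the measured TCP pose, the force, the opening and the grip force at its end, in the units of the state.
- telemetry.read_state(): the state, without advancing time (a new reading comes with each control period).
- imaging.camera(name): name is "side" or "top" or "wrist"; returns a dict with "img" (420x560x3 uint8, red, green, blue), "camera_matrix" (3x3 intrinsics, pixels), "R" (3x3) and "t" (3): a world point X has camera coordinates R X + t. Camera axes: x right, y down, z forward; pixel columns grow to the right and rows downward; lengths in m; the calibration is good to about 2 mm. A picture is of the moment at which its call begins. There is no depth.
- job.close_job(): hands the job in; it is judged then, once.
The state is a dict: "time": time; "joint_positions": joint angles; "joint_vel": joint speeds; "joint_torque": joint torques, N m; "ee_pos": TCP position; "eef_rot": TCP orientation; "ft_force": force on the tool from outside, world axes, zero at the start; "torque": the same for the moment, N m; "width": finger opening in m; "grip_force": force on a finger pad.
Only numpy, scipy, OpenCV 4.12 (cv2) and the standard library are available. Lean on these libraries where they do the work, as an engineer would, in place of code of your own. Each camera call takes 0.05 s, during which the arm holds its last target. There are 200 camera calls.

TASK

Put every rubber bung and bucket tap standing on the bench into the wire basket while it hangs on its stand. Then carry the loaded basket by its bar, level and without setting it down anywhere, over to the two hooks in the drawer of the white sanitising cabinet (pull the drawer fully out first), hang it there and push the drawer fully shut. Leave the jar and the carton where they are.

Things in the scene. Friction and masses are not known exactly. Their poses are not given: they have to be found in the camera images.
- bung0_center (a point): solid dark grey rubber bung, a tapered plug 62 mm tall, 40 mm across at the foot and 48 mm across at the top, standing on its narrow foot on the table; 60 g. This point is its centre, 31 mm above its foot; z is its axis. May be absent. If knocked it can topple and lie on its side; it may lie in the basket either way.
- bung1_center (a point): solid dark grey rubber bung, a tapered plug 62 mm tall, 40 mm across at the foot and 48 mm across at the top, standing on its narrow foot on the table; 60 g. This point is its centre, 31 mm above its foot; z is its axis. May be absent. If knocked it can topple and lie on its side; it may lie in the basket either way.
- bung2_center (a point): solid dark grey rubber bung, a tapered plug 62 mm tall, 40 mm across at the foot and 48 mm across at the top, standing on its narrow foot on the table; 60 g. This point is its centre, 31 mm above its foot; z is its axis. May be absent. If knocked it can topple and lie on its side; it may lie in the basket either way.
- tap0_center (a point): white plastic bucket tap stood on its flange: a round flange 46 mm across and 10 mm thick at the foot, then a 26 mm thick upright barrel to 76 mm total height, with one 18 mm thick spout leaving the barrel sideways 26 mm above the foot and reaching 34 mm from the axis along the tap's x; 60 g. This point is on the axis, 38 mm above the foot; z is its axis. May be absent.
- tap1_center (a point): white plastic bucket tap stood on its flange: a round flange 46 mm across and 10 mm thick at the foot, then a 26 mm thick upright barrel to 76 mm total height, with one 18 mm thick spout leaving the barrel sideways 26 mm above the foot and reaching 34 mm from the axis along the tap's x; 60 g. This point is on the axis, 38 mm above the foot; z is its axis. May be absent.
- basket: open steel wire basket, 220 mm along its x, 170 mm along its y, walls 42 mm high, 4 mm thick floor and walls, about 0.5 kg empty. Origin at the centre of its underside, z up. A flat upright strap rises from the middle of each long side (x = 0, y = +-82 mm) to a square carrying bar that runs above the middle along y. It starts hanging on the stand by the bar's two ends.
- basket_bar (a point): middle of the basket's carrying bar: 12 mm square steel, 244 mm long along the basket's y, its centre 130 mm above the basket's underside. Axes as the basket's.
- stand_hook (a point): loading stand: two upturned hooks 210 mm apart along y (each a 34 mm wide, 12 mm thick post with a notch in its top, 20 mm wide in x, 26 mm deep, open upward) on a fixed base plate 180 mm (x) by 245 mm (y). This point lies midway between the two hooks, where the centre of a hung bar rests, 175 mm above the table. y runs from hook to hook.
- drawer_hook (a point): two hooks of the same form as the stand's, 210 mm apart along y, standing on the floor of the drawer of the white sanitising cabinet and moving with it. This point lies midway between them, where the centre of a hung bar rests, 160 mm above the table (the drawer floor is 15 mm above the table). x points straight into the cabinet, y from hook to hook.
- drawer_handle (a point): handle of the drawer: horizontal 12 mm square dark bar, 110 mm long along y, above the front part of the drawer's white front, which is 52 mm thick and 280 mm wide; this point is its middle, 205 mm above the table; the gap under it is 27 mm, the front's top is at 172 mm. It lies 158 mm in front (-x) of drawer_hook; with the drawer shut, 34 mm are free between it and the cabinet's roof behind it. Axes as the drawer_hook's.
- drawer (a joint): how far the drawer has been pushed into its cabinet (m): 0 fully out, 0.27 fully shut; it slides in along the +x direction of drawer_hook, with about 2 N of friction, and stays where it is left. The cabinet is fixed, 202 mm high, 284 mm wide and 258 mm deep, roofed; the middle of the hooks lies 152 mm in front of the cabinet when the drawer is fully out. The drawer starts partly out, too little for the basket.
- jar: bystander: squat amber glass jar with steel lid, 84 mm across, 100 mm high; origin at the centre of its underside.
- carton: bystander: cardboard carton 100 x 75 x 70 mm; origin at the centre of its underside.
Mind the look-alikes: they are no part of the job. What is shaped like the part that bears bung2_center but blue or pink is not meant.

How it is judged:
On the way, in this order (a step that is already met when the one before it is completed fails the run):
1. every bung and tap present lies in the basket while the basket hangs on the stand's hooks (distance between basket_bar and stand_hook below 0.016 m and angle between the y axis of basket and the y axis of stand_hook, either way round below 0.12 rad and angle between basket's own z axis and vertical below 0.15 rad and x of bung0_center in the frame of basket between -0.108 and 0.108 m and y of bung0_center in the frame of basket between -0.083 and 0.083 m and z of bung0_center in the frame of basket between 0 and 0.055 m and x of bung1_center in the frame of basket between -0.108 and 0.108 m and y of bung1_center in the frame of basket between -0.083 and 0.083 m and z of bung1_center in the frame of basket between 0 and 0.055 m and x of bung2_center in the frame of basket between -0.108 and 0.108 m and y of bung2_center in the frame of basket between -0.083 and 0.083 m and z of bung2_center in the frame of basket between 0 and 0.055 m and x of tap0_center in the frame of basket between -0.108 and 0.108 m and y of tap0_center in the frame of basket between -0.083 and 0.083 m and z of tap0_center in the frame of basket between 0 and 0.055 m and x of tap1_center in the frame of basket between -0.108 and 0.108 m and y of tap1_center in the frame of basket between -0.083 and 0.083 m and z of tap1_center in the frame of basket between 0 and 0.055 m), for 0.3 s.
2. the basket, still holding them, hangs on both hooks of the pulled-out drawer, let go (distance between basket_bar and drawer_hook below 0.016 m and angle between the y axis of basket and the y axis of drawer_hook, either way round below 0.12 rad and angle between basket's own z axis and vertical below 0.15 rad and value of joint drawer below 0.07 m and contact force between the fingers and basket below 0.3 N and x of bung0_center in the frame of basket between -0.108 and 0.108 m and y of bung0_center in the frame of basket between -0.083 and 0.083 m and z of bung0_center in the frame of basket between 0 and 0.055 m and x of bung1_center in the frame of basket between -0.108 and 0.108 m and y of bung1_center in the frame of basket between -0.083 and 0.083 m and z of bung1_center in the frame of basket between 0 and 0.055 m and x of bung2_center in the frame of basket between -0.108 and 0.108 m and y of bung2_center in the frame of basket between -0.083 and 0.083 m and z of bung2_center in the frame of basket between 0 and 0.055 m and x of tap0_center in the frame of basket between -0.108 and 0.108 m and y of tap0_center in the frame of basket between -0.083 and 0.083 m and z of tap0_center in the frame of basket between 0 and 0.055 m and x of tap1_center in the frame of basket between -0.108 and 0.108 m and y of tap1_center in the frame of basket between -0.083 and 0.083 m and z of tap1_center in the frame of basket between 0 and 0.055 m), for 0.3 s.
At the end, for the whole second after the job is handed in: The drawer is shut to within 8 mm, the basket hangs quietly (not swinging) in both of the drawer's hooks (bar within 16 mm of its seat, tilt under 0.15 rad) and every bung and tap present lies inside it (distance between basket_bar and drawer_hook below 0.016 m and angle between the y axis of basket and the y axis of drawer_hook, either way round below 0.12 rad and angle between basket's own z axis and vertical below 0.15 rad and value of joint drawer above 0.262 m and linear speed of basket below 0.1 m/s and contact force between the fingers and basket below 0.3 N and x of bung0_center in the frame of basket between -0.108 and 0.108 m and y of bung0_center in the frame of basket between -0.083 and 0.083 m and z of bung0_center in the frame of basket between 0 and 0.055 m and x of bung1_center in the frame of basket between -0.108 and 0.108 m and y of bung1_center in the frame of basket between -0.083 and 0.083 m and z of bung1_center in the frame of basket between 0 and 0.055 m and x of bung2_center in the frame of basket between -0.108 and 0.108 m and y of bung2_center in the frame of basket between -0.083 and 0.083 m and z of bung2_center in the frame of basket between 0 and 0.055 m and x of tap0_center in the frame of basket between -0.108 and 0.108 m and y of tap0_center in the frame of basket between -0.083 and 0.083 m and z of tap0_center in the frame of basket between 0 and 0.055 m and x of tap1_center in the frame of basket between -0.108 and 0.108 m and y of tap1_center in the frame of basket between -0.083 and 0.083 m and z of tap1_center in the frame of basket between 0 and 0.055 m); the robot touches nothing.
It fails at once if the basket is tilted by more than 0.35 rad (angle between basket's own z axis and vertical above 0.35 rad).
It fails at once if the basket is set down or dropped (its bar comes below 150 mm above the table, so that its underside is under 20 mm) (height (world z) of basket_bar below 0.15 m).
It fails at once if the jar or carton is moved by more than 40 mm (distance of any of jar, carton from where it was at the start of the episode above 0.04 m).
Of bung0, bung1, bung2, tap0, tap1 only 2 to 4 are there at a start; the rules pass over those that are not, and their reading is None.
At some moment in a run one of bung0, bung1, bung2 may be knocked a few centimetres aside while the robot is not near it.
It also fails if it takes over 208 s, if anything falls off the work surface, if the arm or the gripper's body presses on something with over 40 N, if the wrist force passes 120 N, or if a joint passes its speed limit or range.

## Working session

There is one attempt and no reset: what is moved stays moved. The work goes in short steps, Python scripts to look and compute and a tool call to move; the robot and the scene stay as the last step left them, time stands still between calls to the robot, and variables do not carry over. Pictures are saved under pics/ and viewed, at most 14 in all, crops included, and the job is handed in when it is done.

Besides the shell and the picture viewer there is one more tool, called as name([rows], argument=value, ...), one row to a line, values as JSON. move_arm: Moves the arm, as the interface text tells. Its arguments: {"type":"object","properties":{"steps":{"type":"array","items":{"type":"object","properties":{"dx":{"type":"number"},"dy":{"type":"number"},"dz":{"type":"number"},"spin":{"type":"number"}}}},"claw":{"type":"number"},"squeeze":{"type":"number"}},"required":["steps"]}

```bash
ls; mkdir -p pics
cat > h.py <<'E'
import numpy as np, cv2
from bench import telemetry, imaging, job, r
def cam(n,save=None):
    c=imaging.camera(n)
    if save: cv2.imwrite('pics/'+save,c['img'][...,::-1])
    return c
def ray(c,u,v):
    K,R,t=[np.array(c[k]) for k in('camera_matrix','R','t')]
    return -R.T@t, R.T@np.linalg.inv(K)@np.array([u,v,1.])
def onz(c,u,v,z):
    o,d=ray(c,u,v); return o+d*(z-o[2])/d[2]
def proj(c,X):
    p=np.array(c['camera_matrix'])@(np.array(c['R'])@np.array(X)+np.array(c['t'])); return p[:2]/p[2]
def tri(c1,p1,c2,p2):
    o1,d1=ray(c1,*p1);o2,d2=ray(c2,*p2)
    A=np.stack([d1,-d2],1);s=np.linalg.lstsq(A,o2-o1,rcond=None)[0]
    a,b=o1+d1*s[0],o2+d2*s[1]; return (a+b)/2,np.linalg.norm(a-b)
E
python3 - <<'E'
from h import *
s=telemetry.read_state()
for k in s: print(k,np.round(s[k],3))
print(r.tips_ahead)
for n in('top','side'):
    c=cam(n,n+'0.png'); print(n,np.round(c['camera_matrix'],1).tolist(),np.round(c['R'],3).tolist(),np.round(c['t'],3).tolist())
E
```

```text
pics
time 0.0
joint_positions [ 1.179  0.333 -0.065  1.461  0.022  1.35  -0.088]
joint_vel [ 0.001  0.001 -0.001 -0.001  0.     0.    -0.002]
joint_torque [ 1.0000e-03 -6.2325e+01  2.5000e-02 -3.8990e+01 -6.1000e-02  4.0000e-02
  0.0000e+00]
ee_pos [ 0.225 -0.583  0.404]
eef_rot [ 0.983  0.183 -0.    -0.001]
ft_force [ 1.181 -1.061 -0.288]
torque [ 0.02   0.064 -0.044]
grip_force 0.0
width 0.087
0.1822
top [[475.3, 0.0, 280.1], [0.0, 475.3, 209.7], [0.0, 0.0, 1.0]] [[-0.022, -1.0, -0.002], [-0.984, 0.022, -0.177], [0.177, -0.002, -0.984]] [0.015, 0.551, 1.357]
side [[530.9, 0.0, 278.5], [0.0, 530.9, 199.6], [0.0, 0.0, 1.0]] [[-0.687, -0.726, 0.015], [-0.509, 0.467, -0.723], [0.518, -0.504, -0.691]] [0.381, 0.406, 1.198]
```

View pics/top0.png

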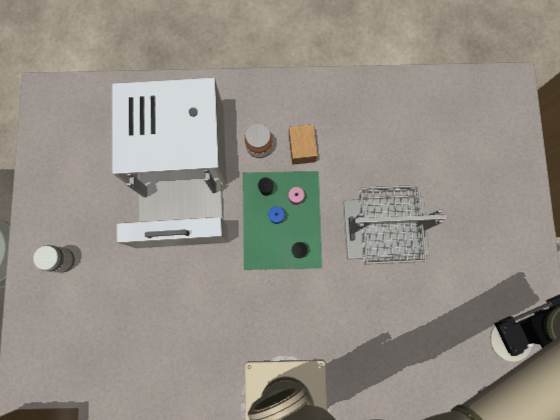

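View pics/side0.png

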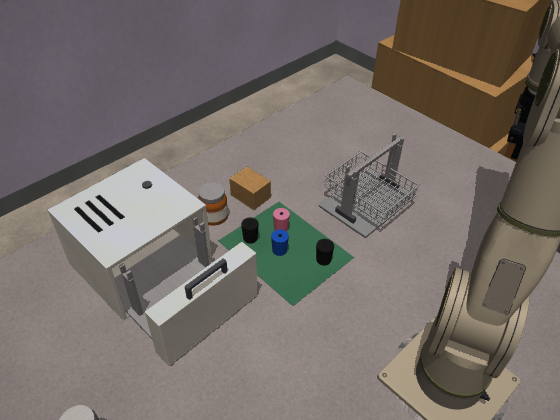

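Two dark bungs stand in the top view at (266,186) and (300,250). The look-alikes are the pink one at (296,195) and the blue one at (277,214). Two other white things could be taken for taps: a can-like cylinder at (48,258) and a disk near the gripper at (510,340). I'll check these in close crops and measure.

Run:
```python
from h import *
T=cam('top');S=cam('side')
def blobs(c,x0,y0,x1,y1,f,amin=40):
    im=c['img'][y0:y1,x0:x1]; hsv=cv2.cvtColor(im,cv2.COLOR_RGB2HSV)
    n,l,st,ce=cv2.connectedComponentsWithStats(f(im.astype(int),hsv).astype(np.uint8))
    return [(st[i].tolist()[2:],(ce[i]+[x0,y0]).round(1)) for i in range(1,n) if st[i,4]>amin]
dark=lambda im,h:(im.max(2)<45)
print('T bungs',b:=blobs(T,244,172,322,268,dark))
for s,p in b: print(onz(T,*p,0.04))
print('S bungs',b:=blobs(S,235,205,345,290,dark))
for s,p in b: print(onz(S,*p,0.031))
for p,z in[((48,258),.1),((510,340),0.0),((167,234),.205),((258,135),.1),((303,142),.07)]: print(p,onz(T,*p,z).round(3))
a=T['img']; 
z=lambda im,x0,y0,w,h,k:cv2.resize(im[y0:y0+h,x0:x0+w],None,fx=k,fy=k,interpolation=cv2.INTER_CUBIC)
A=np.hstack([z(a,110,165,133,100,3),z(a,330,170,133,100,3)])
B=np.hstack([z(S['img'],220,195,133,100,3),z(a,430,290,130,100,3)])
W=798; B=cv2.resize(B,(798,300))
cv2.imwrite('pics/c1.png',np.vstack([A,B])[...,::-1])
cv2.imwrite('pics/c2.png',np.hstack([z(S['img'],110,210,133,100,3),z(S['img'],310,130,133,100,3)])[...,::-1])
```

```text
T bungs [([14, 17, 191], array([265.5, 186.1])), ([11, 15, 108], array([301.5, 249.2]))]
[0.62579213 0.04502894 0.04      ]
[ 0.43377289 -0.05741263  0.04      ]
S bungs [([16, 25, 356], array([249.7, 229.8])), ([18, 26, 391], array([324.1, 251.3]))]
[0.62644618 0.04253559 0.031     ]
[ 0.43179442 -0.05250833  0.031     ]
(48, 258) [0.419 0.655 0.1  ]
(510, 340) [ 0.159 -0.659  0.   ]
(167, 234) [0.466 0.299 0.205]
(258, 135) [0.766 0.063 0.1  ]
(303, 142) [ 0.751 -0.07   0.07 ]
```

View pics/c1.png

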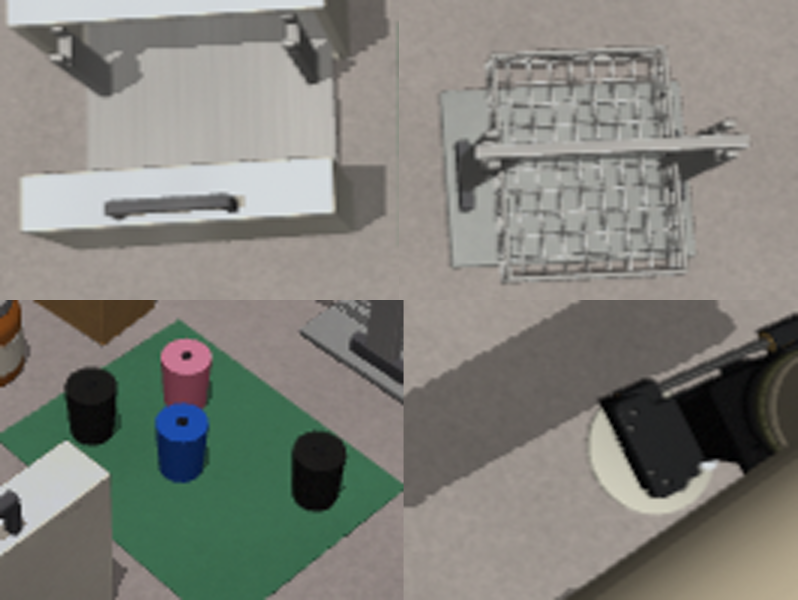

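View pics/c2.png

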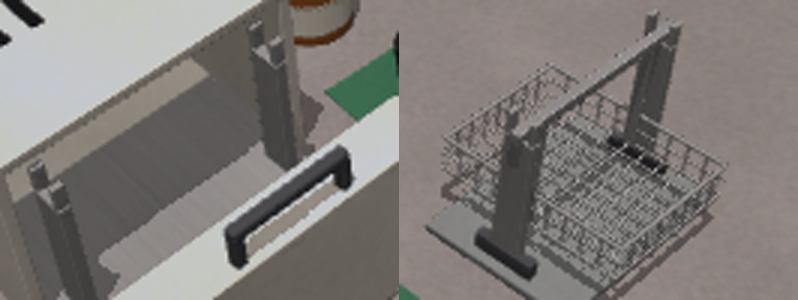

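The crops confirm the choice: the two black tapered plugs are the real bungs, standing upright on the green mat. The blue and pink ones have a hole. The white disk is a plate of about 100 mm. The bar runs from about (356,220) to (446,217) in the top view, the drawer posts are at (131,180) and (208,177), and the handle is at (167,234).

Run:
```python
from h import *
T=cam('top');S=cam('side')
q=lambda n,c,p,z:print(n,onz(c,*p,z).round(4))
a,b=onz(T,355.7,220,.181),onz(T,446.3,217,.181); print('bar',a,b,np.linalg.norm(a-b),(a+b)/2,np.arctan2(*(a-b)[:2]))
a,b=onz(S,353.7,174,.181),onz(S,402,141.7,.181); print('barS',a,b,np.linalg.norm(a-b),(a+b)/2)
a,b=onz(T,130.7,180,.18),onz(T,207.7,176.7,.18); print('dh',a,b,np.linalg.norm(a-b),(a+b)/2,np.arctan2(*(a-b)[:2]))
a,b=onz(T,148.3,234.7,.211),onz(T,186.7,232.7,.211); print('hdl',a,b,np.linalg.norm(a-b),(a+b)/2,np.arctan2(*(a-b)[:2]))
# side handle
k=lambda x,y:(110+x/3,210+y/3)
a,b=onz(S,*k(236,235),.211),onz(S,*k(343,157),.211); print('hdlS',a,b,(a+b)/2,np.linalg.norm(a-b))
# cabinet/drawer front edges (top): front's back top edge z .172, roof front edge z .202
k=lambda x,y:(110+x/3,165+y/3)
a,b=onz(T,*k(21,180),.172),onz(T,*k(331,158),.172);print('front back edge',a,b,np.arctan2(*(a-b)[:2]),np.linalg.norm(a-b))
a,b=onz(T,*k(10,24),.202),onz(T,*k(323,5),.202);print('roof front edge',a,b,np.arctan2(*(a-b)[:2]),np.linalg.norm(a-b))
```

```text
bar [ 0.49518833 -0.1976683   0.181     ] [ 0.49794234 -0.43953334  0.181     ] 0.24188071903141434 [ 0.49656534 -0.31860082  0.181     ] -0.011386038982869013
barS [ 0.48383265 -0.2085536   0.181     ] [ 0.48281239 -0.42057064  0.181     ] 0.21201950280373888 [ 0.48332252 -0.31456212  0.181     ]
dh [0.61837604 0.40593801 0.18      ] [0.62293792 0.1973874  0.18      ] 0.20860049341116235 [0.62065698 0.3016627  0.18      ] -0.021870753798548484
hdl [0.46396509 0.34558115 0.211     ] [0.46698941 0.24627105 0.211     ] 0.09935614343959136 [0.46547725 0.2959261  0.211     ] -0.030443884550021727
hdlS [0.45761421 0.35411093 0.211     ] [0.46148368 0.25504045 0.211     ] [0.45954894 0.30457569 0.211     ] 0.09914602635453032
front back edge [0.49714811 0.44104504 0.172     ] [0.51094251 0.1640906  0.172     ] -0.049766350229596815 0.2772977663457018
roof front edge [0.63307983 0.44592045 0.202     ] [0.64433938 0.16751195 0.202     ] -0.04042052675657515 0.2786360894822284
```

move_arm([
  {"dz": -1.0,"spin": 0.123},
  {"dz": -1.0,"spin": 0.123},
  {"dz": -1.0,"spin": 0.122},
  {"dx": 1,"dy": -2.6},
  {"dx": 1,"dy": -2.6},
  {"dx": 1,"dy": -2.6},
  {"dx": 1,"dy": -2.6},
  {"dx": 1,"dy": -2.6},
  {"dx": 1,"dy": -2.6},
  {"dx": 1,"dy": -2.6},
  {"dx": 1,"dy": -2.6},
  {"dx": 1,"dy": -2.6},
], claw=8.7, squeeze=20)

```text
$.steps[0]: bad value
```

move_arm([
  {"dx": 1,"dy": -2.6},
  {"dx": 1,"dy": -2.6},
  {"dx": 1,"dy": -2.6},
  {"dx": 1,"dy": -2.6},
  {"dx": 1,"dy": -2.6},
  {"dx": 1,"dy": -2.6},
  {"dx": 1,"dy": -2.6},
  {"dx": 1,"dy": -2.6},
  {"dx": 1,"dy": -2.6},
  {"dx": 1,"dy": -2.6},
  {},
  {},
])

```text
$.steps[0]: bad value
```

Run:
```python
from h import *
T=cam('top','top1.png');W=cam('wrist','w1.png');s=telemetry.read_state()
print(s['time'],np.round(s['ee_pos'],4),np.round(s['eef_rot'],4),np.round(s['joint_positions'],2),np.round(s['ft_force'],1))
C=-np.array(W['R']).T@np.array(W['t']); print('wristcam',C,np.round(W['R'],3).tolist())
```

```text
0.4 [ 0.2253 -0.583   0.4047] [ 0.983   0.1834 -0.     -0.    ] [ 1.18  0.33 -0.06  1.46  0.02  1.35 -0.09] [-0.1 -0.4  0.2]
wristcam [ 0.29669047 -0.5554486   0.38428493] [[0.36, -0.933, -0.001], [-0.897, -0.347, 0.276], [-0.258, -0.098, -0.961]]
```

View pics/w1.png

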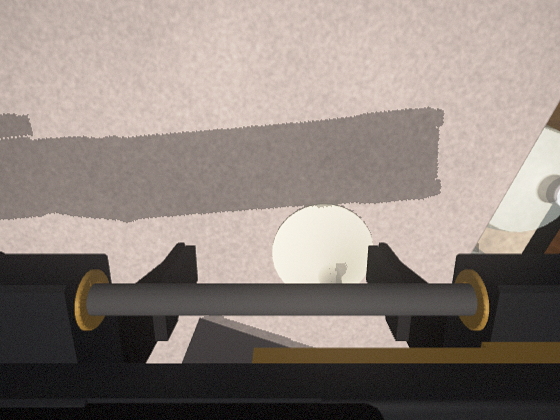

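View pics/top1.png

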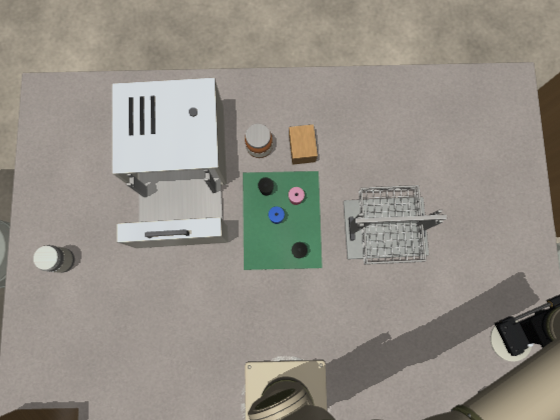

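The wrist view shows only a plain white plate, at (322,245), so it is not a tap. The move was refused, so I'll retry with all four keys in every row.

move_arm([
  {"dx": 0,"dy": 0,"dz": -1,"spin": 0.12},
  {"dx": 0,"dy": 0,"dz": -1,"spin": 0.12},
  {"dx": 0,"dy": 0,"dz": -1,"spin": 0.13},
  {"dx": 1,"dy": -2.6,"dz": 0,"spin": 0},
  {"dx": 1,"dy": -2.6,"dz": 0,"spin": 0},
  {"dx": 1,"dy": -2.6,"dz": 0,"spin": 0},
  {"dx": 1,"dy": -2.6,"dz": 0,"spin": 0},
  {"dx": 1,"dy": -2.6,"dz": 0,"spin": 0},
  {"dx": 1,"dy": -2.6,"dz": 0,"spin": 0},
  {"dx": 1,"dy": -2.6,"dz": 0,"spin": 0},
  {"dx": 1,"dy": -2.6,"dz": 0,"spin": 0},
  {"dx": 1,"dy": -2.6,"dz": 0,"spin": 0},
], claw=8.7, squeeze=20)

```text
time: 1.6
ee_pos: [0.3159, -0.3479, 0.4349]
eef_rot: [1.0, -0.001, 0.0, 0.0]
ft_force: [1.0, -0.5, -0.3]
width: 0.087
grip_force: 0.0
```

move_arm([
  {"dx": 1,"dy": -2.6,"dz": 0,"spin": 0},
  {"dx": 1,"dy": -2.6,"dz": 0,"spin": 0},
  {"dx": 1,"dy": -2.6,"dz": 0,"spin": 0},
  {"dx": 1,"dy": -2.6,"dz": 0,"spin": 0},
  {"dx": 1,"dy": -2.6,"dz": 0,"spin": 0},
  {"dx": 1,"dy": -2.6,"dz": 0,"spin": 0},
  {"dx": 1,"dy": -2.6,"dz": 0,"spin": 0},
  {"dx": 1,"dy": -2.6,"dz": 0,"spin": 0},
  {"dx": 1,"dy": -2.6,"dz": 0,"spin": 0},
  {"dx": 1,"dy": -2.6,"dz": 0,"spin": 0},
  {"dx": 1,"dy": -2.6,"dz": 0,"spin": 0},
  {"dx": 0,"dy": 0,"dz": 0,"spin": 0},
])

```text
time: 2.8
ee_pos: [0.4267, -0.0598, 0.4351]
eef_rot: [1.0, 0.002, 0.001, -0.0]
ft_force: [0.3, -0.2, 0.4]
width: 0.0873
grip_force: 0.0
```

```bash
cat >> h.py <<'E'
def st():
    s=telemetry.read_state()
    q=s['eef_rot']; th=2*np.arctan2(q[1],q[0])
    print('t',round(s['time'],1),'tcp',np.round(s['ee_pos'],4),'th',round(np.degrees(th),2),'q',np.round(s['eef_rot'],3),'F',np.round(s['ft_force'],1),'w',round(s['width'],4),'g',round(s['grip_force'],1),'q7',round(s['joint_positions'][6],2))
    return np.array(s['ee_pos']),th
def todo(x,y,zg=None):
    p,th=st(); w=np.array([x,y])-p[:2]; c,s=np.cos(th),np.sin(th)
    print('go dx %.2f dy %.2f'%(100*(w@[c,s]),100*(w@[s,-c])), '' if zg is None else 'dz %.2f'%(100*(p[2]-.164-zg)))
def blobs(c,x0,y0,x1,y1,f,amin=40):
    im=c['img'][y0:y1,x0:x1]; hsv=cv2.cvtColor(im,cv2.COLOR_RGB2HSV)
    n,l,s,ce=cv2.connectedComponentsWithStats(f(im.astype(int),hsv).astype(np.uint8))
    return [(s[i].tolist(),(ce[i]+[x0,y0]).round(1)) for i in range(1,n) if s[i,4]>amin]
dark=lambda im,h:(im.max(2)<45)
E
python3 - <<'E'
from h import *
T=cam('top','top2.png');S=cam('side','side2.png');W=cam('wrist','w2.png');st()
for s,p in blobs(S,235,205,345,290,dark): print(s,onz(S,*p,.031))
for s,p in blobs(T,244,172,322,268,dark): print(s,onz(T,*p,.04))
cv2.imwrite('pics/m2.png',np.hstack([cv2.resize(x['img'],(400,300)) for x in(T,W)])[...,::-1])
E
```

```text
t 3.0 tcp [ 0.4257 -0.0638  0.4347] th -0.09 q [ 1.    -0.001 -0.     0.   ] F [-0.9 -0.6 -1.1] w 0.0868 g 0.0 q7 -1.47
[7, 13, 16, 25, 353] [0.62615963 0.04278612 0.031     ]
[81, 34, 18, 26, 395] [ 0.43221846 -0.05256905  0.031     ]
[15, 6, 14, 17, 192] [0.62579213 0.04502894 0.04      ]
```

View pics/m2.png

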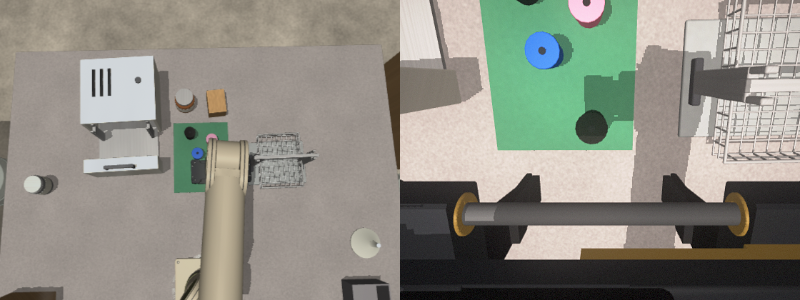

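The full overview shows no taps: the white items are a cup at the left and a knobbed dish of about 130 mm at the lower right. So two bungs are present. The wrist view shows bung B at about (269,176), and the blue and pink parts beyond it.

Run:
```python
from h import *
W=cam('wrist')
for s,p in blobs(W,120,0,330,210,dark): print(s,p,onz(W,*p,.04), 'top-left/right:',onz(W,s[0]+120,p[1],.05)[:2],onz(W,s[0]+120+s[2],p[1],.05)[:2])
todo(.433,-.054,.04)
```

```text
[44, 0, 28, 7, 121] [178.    2.3] [0.60036459 0.03562178 0.04      ] top-left/right: [0.59777018 0.04606899] [0.5977163  0.01986589]
t 3.0 tcp [ 0.4257 -0.0642  0.4347] th -0.15 q [ 1.    -0.001 -0.     0.   ] F [0.4 0.8 0. ] w 0.087 g 0.0 q7 -1.47
go dx 0.73 dy -1.02 dz 23.07
```

Run:
```python
from h import *
W=cam('wrist'); print(W['img'][175,255:285:6].tolist())
for th in(30,60,75):
  for s,p in blobs(W,230,130,330,210,lambda im,h:im.max(2)<th): print(th,s,p,onz(W,*p,.04))
```

```text
[[47, 59, 51], [46, 55, 49], [50, 57, 50], [43, 51, 42], [43, 52, 43]]
60 [15, 24, 44, 37, 1207] [267.3 173.5] [ 0.4336454 -0.0483393  0.04     ]
75 [15, 24, 45, 47, 1619] [267.1 177.5] [ 0.42920496 -0.0480576   0.04      ]
```

move_arm([
  {"dx": 0.6,"dy": -1.3,"dz": 1,"spin": 0},
  {"dx": 0,"dy": 0,"dz": 3,"spin": 0},
  {"dx": 0,"dy": 0,"dz": 3,"spin": 0},
  {"dx": 0,"dy": 0,"dz": 3,"spin": 0},
  {"dx": 0,"dy": 0,"dz": 3,"spin": 0},
  {"dx": 0,"dy": 0,"dz": 3,"spin": 0},
  {"dx": 0,"dy": 0,"dz": 2,"spin": 0},
  {"dx": 0,"dy": 0,"dz": 2,"spin": 0},
  {"dx": 0,"dy": 0,"dz": 2,"spin": 0},
  {"dx": 0,"dy": 0,"dz": 1,"spin": 0},
  {"dx": 0,"dy": 0,"dz": 0,"spin": 0},
])

```text
time: 4.15
ee_pos: [0.4314, -0.0507, 0.2038]
eef_rot: [1.0, -0.001, -0.001, -0.0]
ft_force: [-0.3, 1.0, 0.5]
width: 0.087
grip_force: 0.0
```

move_arm([
  {"dx": 0,"dy": 0,"dz": 0,"spin": 0},
  {"dx": 0,"dy": 0,"dz": 0,"spin": 0},
  {"dx": 0,"dy": 0,"dz": 0,"spin": 0},
  {"dx": 0,"dy": 0,"dz": 0,"spin": 0},
  {"dx": 0,"dy": 0,"dz": 0,"spin": 0},
  {"dx": 0,"dy": 0,"dz": 0,"spin": 0},
  {"dx": 0,"dy": 0,"dz": 0,"spin": 0},
  {"dx": 0,"dy": 0,"dz": 0,"spin": 0},
], claw=3)

```text
time: 4.95
ee_pos: [0.4321, -0.0502, 0.2048]
eef_rot: [1.0, -0.001, 0.0, 0.0]
ft_force: [0.1, 0.0, 0.6]
width: 0.046
grip_force: 19.9
```

move_arm([
  {"dx": 0,"dy": 0,"dz": -2,"spin": 0},
  {"dx": 0,"dy": 0,"dz": -3,"spin": 0},
  {"dx": 0,"dy": 0,"dz": -3,"spin": 0},
  {"dx": 0,"dy": 0,"dz": -3,"spin": 0},
  {"dx": 0,"dy": 0,"dz": -3,"spin": 0},
  {"dx": 0,"dy": 0,"dz": -3,"spin": 0},
  {"dx": 0,"dy": 0,"dz": -3,"spin": 0},
  {"dx": 0,"dy": 0,"dz": -3,"spin": 0},
  {"dx": 0,"dy": 0,"dz": 0,"spin": 0},
])

```text
time: 5.85
ee_pos: [0.4326, -0.05, 0.4383]
eef_rot: [1.0, -0.001, 0.003, 0.001]
ft_force: [0.8, 0.8, -0.5]
width: 0.0459
grip_force: 19.9
```

Run:
```python
from h import *
todo(.432,-.318,.100)
T=cam('top','t3.png');S=cam('side','s3.png')
z=lambda im,x0,y0,w,h,k:cv2.resize(im[y0:y0+h,x0:x0+w],None,fx=k,fy=k,interpolation=cv2.INTER_CUBIC)
cv2.imwrite('pics/m3.png',np.hstack([z(T['img'],335,170,130,110,3),z(S['img'],310,115,133,110,3)])[...,::-1])
```

```text
t 5.8 tcp [ 0.4326 -0.05    0.4383] th -0.07 q [ 1.    -0.001  0.003  0.001] F [ 0.8  0.8 -0.5] w 0.0459 g 19.9 q7 -1.5
go dx -0.03 dy 26.80 dz 17.43
```

View pics/m3.png

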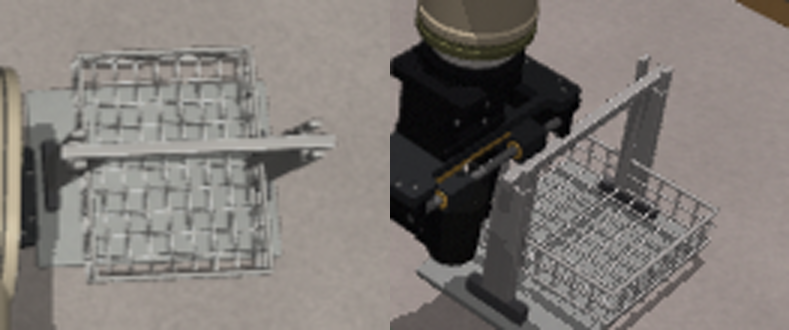

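The bung is held (opening 46 mm, as expected). In the crop the bar is clear from (66,151) to (335,142), and the rim corners are at (73,55), (250,47), (275,275) and (92,280).

Run:
```python
from h import *
T=cam('top');S=cam('side')
k=lambda x,y:(335+x/3,170+y/3)
P=[onz(T,*k(*p),.087) for p in((73,55),(250,47),(275,275),(92,280))]; print(np.round(P,3)); print('rim centre',np.mean(P,0))
print('side far end',onz(S,404,139,.181),'top ends',onz(T,*k(66,151),.181),onz(T,*k(335,142),.181))
todo(.432,-.318,.100)
```

```text
[[ 0.602 -0.228  0.087]
 [ 0.606 -0.4    0.087]
 [ 0.386 -0.407  0.087]
 [ 0.386 -0.235  0.087]]
rim centre [ 0.49512546 -0.3174077   0.087     ]
side far end [ 0.48673298 -0.43532053  0.181     ] top ends [ 0.49421398 -0.20108477  0.181     ] [ 0.49702177 -0.4404349   0.181     ]
t 6.0 tcp [ 0.4317 -0.0503  0.4335] th -0.07 q [ 1.    -0.001 -0.001 -0.   ] F [-0.   0.2 -2.2] w 0.0459 g 19.9 q7 -1.5
go dx 0.06 dy 26.77 dz 16.95
```

move_arm([
  {"dx": 0,"dy": 2.7,"dz": 0,"spin": 0},
  {"dx": 0,"dy": 2.7,"dz": 0,"spin": 0},
  {"dx": 0,"dy": 2.7,"dz": 0,"spin": 0},
  {"dx": 0,"dy": 2.7,"dz": 0,"spin": 0},
  {"dx": 0,"dy": 2.7,"dz": 0,"spin": 0},
  {"dx": 0,"dy": 2.7,"dz": 0,"spin": 0},
  {"dx": 0,"dy": 2.7,"dz": 0,"spin": 0},
  {"dx": 0,"dy": 2.7,"dz": 0,"spin": 0},
  {"dx": 0,"dy": 2.7,"dz": 0,"spin": 0},
  {"dx": -0.1,"dy": 2.5,"dz": 0,"spin": 0},
  {"dx": -0.1,"dy": 0,"dz": 0,"spin": 0},
  {"dx": 0,"dy": 0,"dz": 0,"spin": 0},
])

```text
time: 7.25
ee_pos: [0.4294, -0.3182, 0.4333]
eef_rot: [1.0, -0.001, -0.001, -0.001]
ft_force: [-0.1, -0.1, -1.0]
width: 0.0456
grip_force: 19.9
```

move_arm([
  {"dx": 0,"dy": 0,"dz": 2,"spin": 0},
  {"dx": 0,"dy": 0,"dz": 2,"spin": 0},
  {"dx": 0,"dy": 0,"dz": 2,"spin": 0},
  {"dx": 0,"dy": 0,"dz": 2,"spin": 0},
  {"dx": 0,"dy": 0,"dz": 2,"spin": 0},
  {"dx": 0,"dy": 0,"dz": 2,"spin": 0},
  {"dx": 0,"dy": 0,"dz": 1.5,"spin": 0},
  {"dx": 0,"dy": 0,"dz": 1.5,"spin": 0},
  {"dx": 0,"dy": 0,"dz": 1,"spin": 0},
  {"dx": 0,"dy": 0,"dz": 1,"spin": 0},
  {"dx": 0,"dy": 0,"dz": 0.2,"spin": 0},
  {"dx": 0,"dy": 0,"dz": 0,"spin": 0},
])

```text
time: 8.45
ee_pos: [0.4297, -0.318, 0.2627]
eef_rot: [1.0, -0.0, -0.0, -0.0]
ft_force: [0.1, 0.2, -0.0]
width: 0.0457
grip_force: 19.9
```

Run:
```python
from h import *
todo(.430,-.318,.095)
```

```text
t 8.4 tcp [ 0.4297 -0.318   0.2627] th -0.05 q [ 1. -0. -0. -0.] F [ 0.1  0.2 -0. ] w 0.0457 g 19.9 q7 -1.11
go dx 0.03 dy -0.00 dz 0.37
```

move_arm([
  {"dx": 0,"dy": 0,"dz": 0.4,"spin": 0},
  {"dx": 0,"dy": 0,"dz": 0,"spin": 0},
])

```text
time: 8.65
ee_pos: [0.4296, -0.3183, 0.2588]
eef_rot: [1.0, -0.001, 0.0, 0.0]
ft_force: [-0.2, -0.5, -0.3]
width: 0.0459
grip_force: 19.9
```

move_arm([
  {"dx": 0,"dy": 0,"dz": 0,"spin": 0},
  {"dx": 0,"dy": 0,"dz": 0,"spin": 0},
  {"dx": 0,"dy": 0,"dz": 0,"spin": 0},
  {"dx": 0,"dy": 0,"dz": 0,"spin": 0},
  {"dx": 0,"dy": 0,"dz": -1,"spin": 0},
  {"dx": 0,"dy": 0,"dz": -2,"spin": 0},
  {"dx": 0,"dy": 0,"dz": -3,"spin": 0},
  {"dx": 0,"dy": 0,"dz": -3,"spin": 0},
  {"dx": 0,"dy": 0,"dz": -3,"spin": 0},
  {"dx": 0,"dy": 0,"dz": -3,"spin": 0},
  {"dx": 0,"dy": 0,"dz": -2.5,"spin": 0},
], claw=7.2)

```text
time: 9.75
ee_pos: [0.4295, -0.318, 0.4365]
eef_rot: [1.0, -0.001, 0.001, 0.001]
ft_force: [0.3, 0.4, 0.6]
width: 0.0717
grip_force: 0.0
```

move_arm([
  {"dx": 1.6,"dy": -3.6,"dz": 0,"spin": 0},
  {"dx": 1.6,"dy": -3.6,"dz": 0,"spin": 0},
  {"dx": 1.6,"dy": -3.6,"dz": 0,"spin": 0},
  {"dx": 1.6,"dy": -3.6,"dz": 0,"spin": 0},
  {"dx": 1.6,"dy": -3.6,"dz": 0,"spin": 0},
  {"dx": 1.6,"dy": -3.6,"dz": 0,"spin": 0},
  {"dx": 1.6,"dy": -3.6,"dz": 0,"spin": 0},
  {"dx": 1.6,"dy": -3.6,"dz": 0,"spin": 0},
  {"dx": 1.6,"dy": -3.6,"dz": 0,"spin": 0},
  {"dx": 1.6,"dy": -3.6,"dz": 0,"spin": 0},
  {"dx": 0,"dy": 0,"dz": 0,"spin": 0},
], claw=8.7)

```text
time: 10.85
ee_pos: [0.5904, 0.0476, 0.4344]
eef_rot: [1.0, 0.003, 0.0, -0.002]
ft_force: [-1.5, -0.6, 0.7]
width: 0.087
grip_force: 0.0
```

Run:
```python
from h import *
T=cam('top');S=cam('side');W=cam('wrist')
for s,p in blobs(S,235,205,345,290,dark): print('S',s,p,onz(S,*p,.031))
for th in(45,75):
  for s,p in blobs(W,120,0,460,210,lambda im,h:im.max(2)<th): print(th,s,p,onz(W,*p,.04))
todo(.626,.043,.04)
z=lambda im,x0,y0,w,h,k:cv2.resize(im[y0:y0+h,x0:x0+w],None,fx=k,fy=k,interpolation=cv2.INTER_CUBIC)
cv2.imwrite('pics/m4.png',np.hstack([z(T['img'],335,170,130,110,3),cv2.resize(W['img'],(408,330))])[...,::-1])
```

```text
S [0, 32, 13, 9, 60] [239.5 240.4] [0.61551434 0.08906142 0.031     ]
75 [67, 136, 62, 48, 2256] [216.8 158.5] [0.61449926 0.11280587 0.04      ]
75 [242, 177, 8, 8, 54] [365.5 180.7] [ 0.59022869 -0.04931938  0.04      ]
t 11.0 tcp [0.59   0.0411 0.4341] th -0.08 q [ 1.    -0.001  0.     0.   ] F [-0.7 -0.8  0.2] w 0.0872 g 0.0 q7 -1.85
go dx 3.60 dy -0.19 dz 23.01
```

View pics/m4.png

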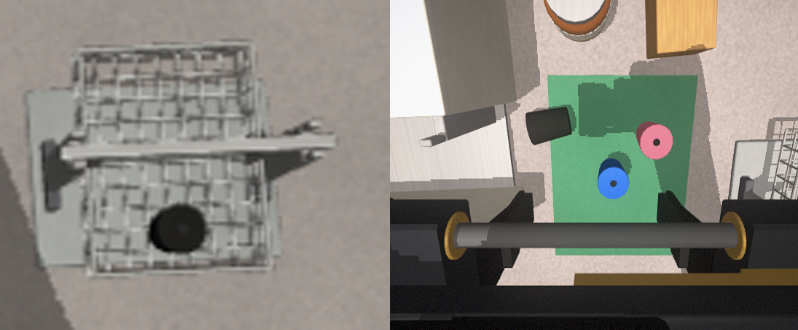

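Bung B is in the basket, lying towards -x at (180,228) in the crop. Bung A was knocked: it now lies on its side at wrist pixel (217,158), beside the cabinet. I'll measure it again.

Run:
```python
from h import *
W=cam('wrist','w5.png')
m=(W['img'].max(2)<75).astype(np.uint8); m[:, :150]=0; m[:120]=0; m[200:]=0; m[:,260:]=0
c=max(cv2.findContours(m,0,2)[0],key=cv2.contourArea)
rr=cv2.minAreaRect(c); box=cv2.boxPoints(rr); print(rr)
for b in box: print(b.round(0),onz(W,*b,.02).round(3))
print('ctr',onz(W,*rr[0],.023))
# corner of cabinet front/drawer from wrist
cv2.imwrite('pics/m5.png',cv2.resize(W['img'][80:260,60:300],None,fx=3,fy=3,interpolation=cv2.INTER_CUBIC)[...,::-1])
```

```text
((216.13461303710938, 159.67308044433594), (41.3805046081543, 59.61930847167969), 78.69007110595703)
[183. 145.] [0.627 0.152 0.02 ]
[241. 134.] [0.64  0.086 0.02 ]
[249. 174.] [0.594 0.078 0.02 ]
[191. 186.] [0.58  0.147 0.02 ]
ctr [0.6109377  0.11512084 0.023     ]
```

View pics/m5.png

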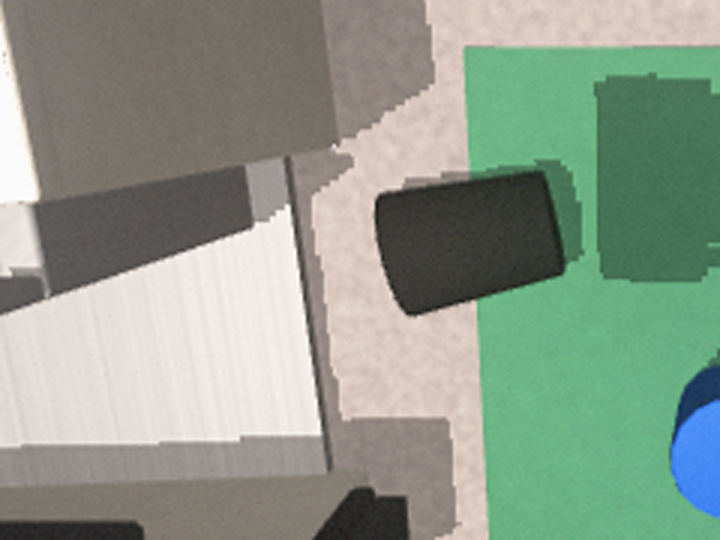

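Bung A's axis lies about 79° off x, centred near (0.611, 0.115). The cabinet wall is 15 mm beyond its wide end. I'll grip it nearer its narrow end, closing along the cabinet's x.

move_arm([
  {"dx": 1.2,"dy": -3.1,"dz": 0,"spin": 0},
  {"dx": 1.1,"dy": -3.1,"dz": 0,"spin": 0},
  {"dx": 0,"dy": 0,"dz": 0,"spin": -0.14},
  {"dx": 0,"dy": 0,"dz": 0,"spin": -0.14},
  {"dx": 0,"dy": 0,"dz": 0,"spin": -0.14},
  {"dx": 0,"dy": 0,"dz": 0,"spin": -0.14},
  {"dx": 0,"dy": 0,"dz": 0,"spin": -0.14},
  {"dx": 0,"dy": 0,"dz": 0,"spin": -0.14},
  {"dx": 0,"dy": 0,"dz": 0,"spin": -0.14},
  {"dx": 0,"dy": 0,"dz": 0,"spin": -0.14},
  {"dx": 0,"dy": 0,"dz": 0,"spin": -0.14},
  {"dx": 0,"dy": 0,"dz": 0,"spin": -0.14},
])

```text
time: 12.25
ee_pos: [0.6132, 0.1017, 0.434]
eef_rot: [0.764, 0.645, -0.0, 0.001]
ft_force: [0.1, 0.5, 0.2]
width: 0.0868
grip_force: 0.0
```

move_arm([
  {"dx": 0,"dy": 0,"dz": 0,"spin": -0.14},
  {"dx": 0,"dy": 0,"dz": 2,"spin": -0.07},
  {"dx": 0,"dy": 0,"dz": 3,"spin": 0},
  {"dx": 0,"dy": 0,"dz": 3,"spin": 0},
  {"dx": 0,"dy": 0,"dz": 2,"spin": 0},
  {"dx": 0,"dy": 0,"dz": 0,"spin": 0},
  {"dx": 0,"dy": 0,"dz": 0,"spin": 0},
])

```text
time: 12.95
ee_pos: [0.6134, 0.1025, 0.3346]
eef_rot: [0.694, 0.72, -0.0, 0.0]
ft_force: [0.1, 0.8, -0.1]
width: 0.0867
grip_force: 0.0
```

Run:
```python
from h import *
S=cam('side');T=cam('top');W=cam('wrist')
todo(.613,.103,.028)
for s,p in blobs(S,180,180,345,290,dark): print('S',s,p,onz(S,*p,.022))
for th in(60,75):
  for s,p in blobs(W,120,0,460,240,lambda im,h:im.max(2)<th): print(th,s,p,onz(W,*p,.03))
```

```text
t 13.1 tcp [0.6135 0.1034 0.3354] th 92.14 q [0.694 0.72  0.001 0.001] F [ 0.7 -0.7 -0.3] w 0.0871 g 0.0 q7 -0.48
go dx -0.04 dy -0.05 dz 14.34
S [20, 0, 71, 45, 842] [241.5 195.3] [ 0.75604584 -0.03785231  0.022     ]
S [36, 10, 11, 15, 92] [220.9 197.6] [0.78992078 0.0139376  0.022     ]
S [41, 57, 27, 18, 145] [232.7 244.1] [0.62413762 0.10651816 0.022     ]
S [9, 83, 38, 27, 96] [214.  272.8] [0.58074421 0.20584645 0.022     ]
60 [125, 147, 60, 82, 3879] [277.4 185.8] [0.61121388 0.11655054 0.03      ]
75 [198, 71, 27, 13, 83] [330.8  76.9] [0.64958184 0.20403283 0.03      ]
75 [125, 147, 61, 82, 3926] [277.4 185.9] [0.61121678 0.11646462 0.03      ]
```

The close wrist look agrees (0.611, 0.116). Descending.

move_arm([
  {"dx": 0,"dy": -0.1,"dz": 2,"spin": 0},
  {"dx": 0,"dy": 0,"dz": 2,"spin": 0},
  {"dx": 0,"dy": 0,"dz": 2,"spin": 0},
  {"dx": 0,"dy": 0,"dz": 2,"spin": 0},
  {"dx": 0,"dy": 0,"dz": 2,"spin": 0},
  {"dx": 0,"dy": 0,"dz": 2,"spin": 0},
  {"dx": 0,"dy": 0,"dz": 1.5,"spin": 0},
  {"dx": 0,"dy": 0,"dz": 0.9,"spin": 0},
  {"dx": 0,"dy": 0,"dz": 0,"spin": 0},
])

```text
time: 14.0
ee_pos: [0.612, 0.1034, 0.1891]
eef_rot: [0.694, 0.72, -0.0, -0.0]
ft_force: [0.3, -0.6, 1.3]
width: 0.0868
grip_force: 0.0
```

move_arm([
  {"dx": 0,"dy": 0,"dz": 0,"spin": 0},
  {"dx": 0,"dy": 0,"dz": 0,"spin": 0},
  {"dx": 0,"dy": 0,"dz": 0,"spin": 0},
  {"dx": 0,"dy": 0,"dz": 0,"spin": 0},
  {"dx": 0,"dy": 0,"dz": 0,"spin": 0},
  {"dx": 0,"dy": 0,"dz": 0,"spin": 0},
  {"dx": 0,"dy": 0,"dz": 0,"spin": 0},
  {"dx": 0,"dy": 0,"dz": 0,"spin": 0},
], claw=2.5, squeeze=25)

```text
time: 14.8
ee_pos: [0.6122, 0.1035, 0.1898]
eef_rot: [0.694, 0.72, 0.0, 0.0]
ft_force: [0.9, -0.4, 1.7]
width: 0.0438
grip_force: 23.3
```

move_arm([
  {"dx": 0,"dy": 0,"dz": -2,"spin": 0},
  {"dx": 0,"dy": 0,"dz": -3,"spin": 0},
  {"dx": 0,"dy": 0,"dz": -3,"spin": 0},
  {"dx": 0,"dy": 0,"dz": -3,"spin": 0},
  {"dx": 0,"dy": 0,"dz": -3,"spin": 0},
  {"dx": 0,"dy": 0,"dz": -3,"spin": 0},
  {"dx": 0,"dy": 0,"dz": -3,"spin": 0},
  {"dx": 0,"dy": 0,"dz": -3,"spin": 0},
  {"dx": 0,"dy": 0,"dz": -1,"spin": 0},
  {"dx": 0,"dy": 0,"dz": 0,"spin": 0},
])

```text
time: 15.8
ee_pos: [0.6122, 0.1038, 0.4307]
eef_rot: [0.694, 0.72, 0.001, 0.001]
ft_force: [0.4, 0.1, -0.6]
width: 0.0438
grip_force: 23.4
```

Run:
```python
from h import *
W=cam('wrist','w6.png');st()
```

```text
t 15.8 tcp [0.6121 0.1035 0.4291] th 92.18 q [ 0.694  0.72  -0.     0.   ] F [-0.5 -0.1 -0.6] w 0.0439 g 23.4 q7 -0.44
```

View pics/w6.png

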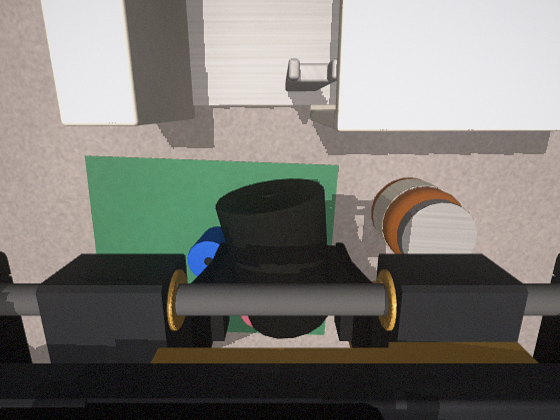

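The bung is held firmly, lying along the tool's x with its wide end outwards. Carrying it over to the basket.

move_arm([
  {"dx": 0,"dy": 0,"dz": -0.3,"spin": 0.14},
  {"dx": 0,"dy": 0,"dz": 0,"spin": 0.14},
  {"dx": 0,"dy": 0,"dz": 0,"spin": 0.14},
  {"dx": 0,"dy": 0,"dz": 0,"spin": 0.14},
  {"dx": 0,"dy": 0,"dz": 0,"spin": 0.14},
  {"dx": 0,"dy": 0,"dz": 0,"spin": 0.14},
  {"dx": 0,"dy": 0,"dz": 0,"spin": 0.14},
  {"dx": 0,"dy": 0,"dz": 0,"spin": 0.14},
  {"dx": 0,"dy": 0,"dz": 0,"spin": 0.14},
  {"dx": 0,"dy": 0,"dz": 0,"spin": 0.14},
  {"dx": 0,"dy": 0,"dz": 0,"spin": 0.14},
  {"dx": 0,"dy": 0,"dz": 0,"spin": 0.07},
])

```text
time: 17.05
ee_pos: [0.612, 0.1032, 0.4303]
eef_rot: [1.0, -0.003, -0.002, 0.0]
ft_force: [-0.3, -0.3, -0.3]
width: 0.0438
grip_force: 23.4
```

move_arm([
  {"dx": -0.5,"dy": 3.5,"dz": 0,"spin": 0},
  {"dx": -0.5,"dy": 3.5,"dz": 0,"spin": 0},
  {"dx": -0.5,"dy": 3.5,"dz": 0,"spin": 0},
  {"dx": -0.5,"dy": 3.5,"dz": 0,"spin": 0},
  {"dx": -0.5,"dy": 3.5,"dz": 0,"spin": 0},
  {"dx": -0.5,"dy": 3.5,"dz": 0,"spin": 0},
  {"dx": -0.5,"dy": 3.5,"dz": 0,"spin": 0},
  {"dx": -0.5,"dy": 3.5,"dz": 0,"spin": 0},
  {"dx": -0.5,"dy": 3.5,"dz": 0,"spin": 0},
  {"dx": -0.5,"dy": 3.5,"dz": 0,"spin": 0},
  {"dx": -0.5,"dy": 3.5,"dz": 0,"spin": 0},
  {"dx": -0.4,"dy": 3.5,"dz": 0,"spin": 0},
])

```text
time: 18.25
ee_pos: [0.5519, -0.318, 0.4304]
eef_rot: [1.0, -0.001, -0.001, -0.001]
ft_force: [1.0, -0.6, -0.4]
width: 0.044
grip_force: 23.4
```

Run:
```python
from h import *
S=cam('side','s7.png');todo(.553,-.318,.087)
```

```text
t 18.3 tcp [ 0.5497 -0.325   0.4297] th -0.53 q [ 1.    -0.005 -0.002  0.001] F [-4.1 -5.  -1.2] w 0.0439 g 23.4 q7 -1.23
go dx 0.32 dy -0.70 dz 17.87
```

View pics/s7.png

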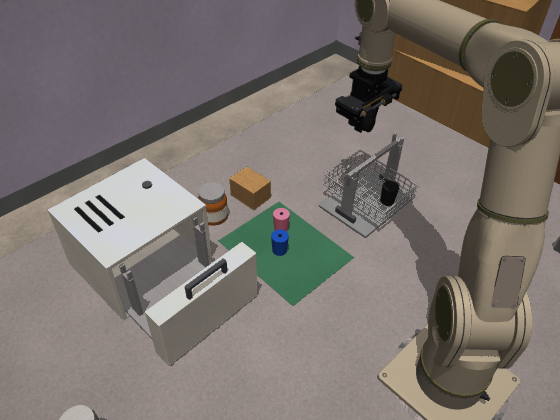

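Bung B stands upright in the basket at (389,192), and the gripper with bung A is above it. Settling, then descending.

move_arm([
  {"dx": 0,"dy": 0,"dz": 0,"spin": 0},
  {"dx": 0,"dy": 0,"dz": 0,"spin": 0},
  {"dx": 0,"dy": 0,"dz": 0,"spin": 0},
  {"dx": 0,"dy": 0,"dz": 0,"spin": 0},
])

```text
time: 18.7
ee_pos: [0.553, -0.3152, 0.4325]
eef_rot: [1.0, 0.0, -0.0, -0.0]
ft_force: [0.4, 0.4, -0.0]
width: 0.0442
grip_force: 23.4
```

Run:
```python
from h import *
todo(.553,-.318,.087)
```

```text
t 18.7 tcp [ 0.553  -0.3152  0.4325] th 0.04 q [ 1.  0. -0. -0.] F [ 0.4  0.4 -0. ] w 0.0442 g 23.4 q7 -1.23
go dx -0.00 dy 0.28 dz 18.15
```

move_arm([
  {"dx": 0,"dy": 0.2,"dz": 2,"spin": 0},
  {"dx": 0,"dy": 0,"dz": 2,"spin": 0},
  {"dx": 0,"dy": 0,"dz": 2,"spin": 0},
  {"dx": 0,"dy": 0,"dz": 2,"spin": 0},
  {"dx": 0,"dy": 0,"dz": 2,"spin": 0},
  {"dx": 0,"dy": 0,"dz": 2,"spin": 0},
  {"dx": 0,"dy": 0,"dz": 2,"spin": 0},
  {"dx": 0,"dy": 0,"dz": 1.5,"spin": 0},
  {"dx": 0,"dy": 0,"dz": 1,"spin": 0},
  {"dx": 0,"dy": 0,"dz": 0.8,"spin": 0},
  {"dx": 0,"dy": 0,"dz": 0,"spin": 0},
])

```text
time: 19.8
ee_pos: [0.5525, -0.3182, 0.259]
eef_rot: [1.0, -0.001, -0.0, -0.0]
ft_force: [-1.3, -0.5, -1.0]
width: 0.0438
grip_force: 23.4
```

Run:
```python
from h import *
todo(.553,-.318,.085)
```

```text
t 19.8 tcp [ 0.5525 -0.3182  0.259 ] th -0.06 q [ 1.    -0.001 -0.    -0.   ] F [-1.3 -0.5 -1. ] w 0.0438 g 23.4 q7 -1.27
go dx 0.05 dy -0.02 dz 1.00
```

move_arm([
  {"dx": 0,"dy": 0,"dz": 0.3,"spin": 0},
  {"dx": 0,"dy": 0,"dz": 0.3,"spin": 0},
  {"dx": 0,"dy": 0,"dz": 0,"spin": 0},
  {"dx": 0,"dy": 0,"dz": 0,"spin": 0},
])

```text
time: 20.2
ee_pos: [0.5527, -0.3185, 0.254]
eef_rot: [1.0, -0.001, 0.0, 0.0]
ft_force: [0.6, 0.0, 0.1]
width: 0.0438
grip_force: 23.4
```

move_arm([
  {"dx": 0,"dy": 0,"dz": 0,"spin": 0},
  {"dx": 0,"dy": 0,"dz": 0,"spin": 0},
  {"dx": 0,"dy": 0,"dz": 0,"spin": 0},
  {"dx": 0,"dy": 0,"dz": 0,"spin": 0},
  {"dx": 0,"dy": 0,"dz": 0,"spin": 0},
  {"dx": 0,"dy": 0,"dz": -1,"spin": 0},
  {"dx": 0,"dy": 0,"dz": -2,"spin": 0},
  {"dx": 0,"dy": 0,"dz": -3,"spin": 0},
  {"dx": 0,"dy": 0,"dz": -3,"spin": 0},
  {"dx": 0,"dy": 0,"dz": -3,"spin": 0},
  {"dx": 0,"dy": 0,"dz": -3,"spin": 0},
  {"dx": 0,"dy": 0,"dz": -3,"spin": 0},
], claw=6.5)

```text
time: 21.4
ee_pos: [0.5524, -0.3182, 0.436]
eef_rot: [1.0, -0.001, 0.0, 0.0]
ft_force: [-0.1, -0.9, 0.0]
width: 0.0649
grip_force: 0.0
```

move_arm([
  {"dx": 0,"dy": -3,"dz": 0,"spin": -0.14},
  {"dx": 0,"dy": -3,"dz": 0,"spin": -0.14},
  {"dx": 0,"dy": 0,"dz": 0,"spin": -0.14},
  {"dx": 0,"dy": 0,"dz": 0,"spin": -0.14},
  {"dx": 0,"dy": 0,"dz": 0,"spin": -0.14},
  {"dx": 0,"dy": 0,"dz": 0,"spin": -0.14},
  {"dx": 0,"dy": 0,"dz": 0,"spin": -0.14},
  {"dx": 0,"dy": 0,"dz": 0,"spin": -0.14},
  {"dx": 0,"dy": 0,"dz": 0,"spin": -0.14},
  {"dx": 0,"dy": 0,"dz": 0,"spin": -0.14},
  {"dx": 0,"dy": 0,"dz": 0,"spin": -0.14},
  {"dx": 0,"dy": 0,"dz": 0,"spin": -0.07},
], claw=8.7)

```text
time: 22.6
ee_pos: [0.5484, -0.2586, 0.4346]
eef_rot: [0.692, 0.722, 0.0, 0.0]
ft_force: [0.2, -0.2, -0.5]
width: 0.0872
grip_force: 0.0
```

Run:
```python
from h import *
todo(.463,.295,.205)
T=cam('top');S=cam('side')
z=lambda im,x0,y0,w,h,k:cv2.resize(im[y0:y0+h,x0:x0+w],None,fx=k,fy=k,interpolation=cv2.INTER_CUBIC)
cv2.imwrite('pics/m8.png',np.hstack([z(T['img'],335,170,130,110,3),z(S['img'],310,125,133,110,3)])[...,::-1])
```

```text
t 22.6 tcp [ 0.5484 -0.2586  0.4346] th 92.49 q [0.692 0.722 0.    0.   ] F [ 0.2 -0.2 -0.5] w 0.0872 g 0.0 q7 0.25
go dx 55.68 dy -6.13 dz 6.56
```

View pics/m8.png

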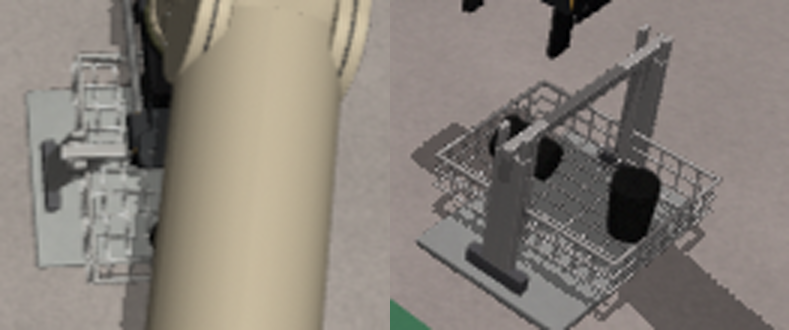

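Both bungs lie in the basket as it hangs on the stand: one upright at (633,205) in the crop, one lying at (530,150). Now the drawer handle.

move_arm([
  {"dx": 4,"dy": -0.5,"dz": 0,"spin": 0},
  {"dx": 4,"dy": -0.5,"dz": 0,"spin": 0},
  {"dx": 4,"dy": -0.5,"dz": 0,"spin": 0},
  {"dx": 4,"dy": -0.5,"dz": 0,"spin": 0},
  {"dx": 4,"dy": -0.5,"dz": 0,"spin": 0},
  {"dx": 4,"dy": -0.5,"dz": 0,"spin": 0},
  {"dx": 4,"dy": -0.5,"dz": 0,"spin": 0},
  {"dx": 4,"dy": -0.5,"dz": 0,"spin": 0},
  {"dx": 4,"dy": -0.5,"dz": 0,"spin": 0},
  {"dx": 4,"dy": -0.5,"dz": 0,"spin": 0},
  {"dx": 4,"dy": -0.5,"dz": 0,"spin": 0},
  {"dx": 3,"dy": -0.5,"dz": 0,"spin": 0},
])

```text
time: 23.9
ee_pos: [0.4697, 0.2113, 0.4345]
eef_rot: [0.694, 0.72, 0.0, 0.0]
ft_force: [0.1, 0.0, -0.7]
width: 0.0871
grip_force: 0.0
```

move_arm([
  {"dx": 2,"dy": 0,"dz": 0,"spin": 0},
  {"dx": 0,"dy": 0,"dz": 0,"spin": 0},
  {"dx": 0,"dy": 0,"dz": 0,"spin": 0},
  {"dx": 0,"dy": 0,"dz": 0,"spin": 0},
])

```text
time: 24.3
ee_pos: [0.4703, 0.2276, 0.4338]
eef_rot: [0.694, 0.72, -0.0, 0.0]
ft_force: [0.6, -0.2, 0.6]
width: 0.0869
grip_force: 0.0
```

Run:
```python
from h import *
W=cam('wrist','w9.png');S=cam('side');T=cam('top')
todo(.463,.295,.205)
hd=lambda im,h:(im.max(2)<95)
for c,n,box in((W,'W',(100,60,460,260)),(S,'S',(170,240,240,310)),(T,'T',(140,222,195,245))):
  for s,p in blobs(c,*box,hd): print(n,s,p,onz(c,*p,.205))
```

```text
t 24.4 tcp [0.4703 0.2277 0.4338] th 92.05 q [ 0.694  0.72  -0.     0.   ] F [-0.3  0.3  0. ] w 0.0871 g 0.0 q7 -0.64
go dx 6.75 dy -0.49 dz 6.48
W [172, 0, 21, 142, 435] [283.1 126.6] [0.46986627 0.29322276 0.205     ]
W [302, 136, 58, 53, 1550] [435.3 216.5] [0.56788312 0.24133579 0.205     ]
W [65, 183, 31, 17, 390] [181.9 252.5] [0.40700949 0.21113994 0.205     ]
W [267, 182, 32, 18, 408] [380.6 252.2] [0.53615957 0.21587255 0.205     ]
W [0, 194, 8, 6, 45] [103.3 256.6] [0.35562791 0.20644817 0.205     ]
S [25, 0, 15, 27, 274] [202.1 251.7] [0.52319865 0.26929279 0.205     ]
S [15, 19, 43, 41, 368] [205.  276.7] [0.46281448 0.30778989 0.205     ]
```

Run:
```python
from h import *
W=cv2.imread('pics/w9.png').max(2)
for v in range(60,240,15): print(v,W[v,250:320:5].tolist())
```

```text
60 [181, 178, 190, 239, 241, 108, 120, 114, 98, 198, 240, 238, 238, 238]
75 [189, 188, 189, 237, 241, 112, 119, 112, 96, 203, 240, 238, 237, 239]
90 [188, 186, 189, 228, 241, 108, 115, 112, 97, 202, 239, 240, 239, 241]
105 [187, 183, 186, 198, 243, 104, 118, 110, 100, 209, 239, 241, 238, 239]
120 [189, 192, 192, 166, 241, 106, 121, 113, 97, 205, 240, 240, 240, 239]
135 [187, 191, 187, 154, 243, 105, 117, 117, 98, 209, 238, 241, 240, 240]
150 [189, 184, 192, 153, 241, 104, 118, 114, 97, 212, 242, 240, 240, 240]
165 [183, 188, 193, 179, 241, 102, 117, 117, 95, 214, 241, 242, 241, 240]
180 [192, 183, 189, 187, 240, 104, 117, 116, 94, 214, 240, 241, 241, 240]
195 [124, 123, 125, 125, 240, 101, 116, 110, 98, 216, 240, 240, 240, 241]
210 [132, 126, 130, 120, 242, 240, 241, 239, 240, 240, 240, 242, 241, 240]
225 [125, 131, 127, 127, 202, 205, 203, 206, 206, 244, 242, 243, 241, 235]
```

Run:
```python
from h import *
c=cam('wrist'); g=c['img'].max(2); m=(g<150).astype(np.uint8); m[:,:268]=0; m[:,300:]=0
rows=np.where(m[:210].sum(1)>10)[0]; print(rows.min(),rows.max())
for v in(rows.min()+4,150,195):
    cc=np.where(m[v])[0]; print(v,cc.min(),cc.max(),onz(c,cc.min(),v,.211).round(4),onz(c,cc.max()+1,v,.211).round(4))
a,b=onz(c,282,rows.min(),.211),onz(c,282,rows.max()+1,.211);print(a,b,np.linalg.norm(a-b),(a+b)/2)
# drawer front right end face & roof front edge check along hooks
todo(*((a+b)/2)[:2],.205)
```

```text
2 201
6 271 292 [0.4612 0.3547 0.211 ] [0.4727 0.3551 0.211 ]
150 273 292 [0.4644 0.2802 0.211 ] [0.476  0.2806 0.211 ]
195 273 292 [0.4652 0.2533 0.211 ] [0.4772 0.2538 0.211 ]
[0.46686522 0.35670789 0.211     ] [0.47074667 0.24917    0.211     ] 0.10760791667576253 [0.46880595 0.30293894 0.211     ]
t 24.5 tcp [0.4702 0.2279 0.4338] th 92.07 q [ 0.694  0.72  -0.     0.   ] F [ 0.6 -0.4 -0.1] w 0.0864 g 0.0 q7 -0.64
go dx 7.51 dy 0.13 dz 6.48
```

move_arm([
  {"dx": 2,"dy": 0.1,"dz": 0,"spin": 0},
  {"dx": 2,"dy": 0,"dz": 0,"spin": 0},
  {"dx": 2,"dy": 0,"dz": 0,"spin": 0},
  {"dx": 1.5,"dy": 0,"dz": 0,"spin": 0},
  {"dx": 0,"dy": 0,"dz": 1.5,"spin": 0},
  {"dx": 0,"dy": 0,"dz": 1.5,"spin": 0},
  {"dx": 0,"dy": 0,"dz": 1.5,"spin": 0},
  {"dx": 0,"dy": 0,"dz": 1.3,"spin": 0},
  {"dx": 0,"dy": 0,"dz": 0.5,"spin": 0},
  {"dx": 0,"dy": 0,"dz": 0,"spin": 0},
  {"dx": 0,"dy": 0,"dz": 0,"spin": 0},
])

```text
time: 25.6
ee_pos: [0.4682, 0.3037, 0.3711]
eef_rot: [0.694, 0.72, 0.0, 0.0]
ft_force: [0.5, 1.0, -0.1]
width: 0.087
grip_force: 0.0
```

move_arm([
  {"dx": 0,"dy": 0,"dz": 0,"spin": 0},
  {"dx": 0,"dy": 0,"dz": 0,"spin": 0},
  {"dx": 0,"dy": 0,"dz": 0,"spin": 0},
  {"dx": 0,"dy": 0,"dz": 0,"spin": 0},
  {"dx": 0,"dy": 0,"dz": 0,"spin": 0},
  {"dx": 0,"dy": 0,"dz": 0,"spin": 0},
  {"dx": 0,"dy": 0,"dz": 0,"spin": 0},
  {"dx": 0,"dy": 0,"dz": 0,"spin": 0},
  {"dx": 0,"dy": 0,"dz": 0,"spin": 0},
  {"dx": 0,"dy": 0,"dz": 0,"spin": 0},
], claw=0.5, squeeze=30)

```text
time: 26.6
ee_pos: [0.4681, 0.3037, 0.3707]
eef_rot: [0.694, 0.72, -0.0, 0.0]
ft_force: [-1.0, 1.0, -0.2]
width: 0.0152
grip_force: 0.0
```

Run:
```python
from h import *
st()
```

```text
t 26.6 tcp [0.4681 0.3037 0.3707] th 92.18 q [ 0.694  0.72  -0.     0.   ] F [-1.   1.  -0.2] w 0.0152 g 0.0 q7 -0.86
```

Still closing.

move_arm([
  {"dx": 0,"dy": 0,"dz": 0,"spin": 0},
  {"dx": 0,"dy": 0,"dz": 0,"spin": 0},
  {"dx": 0,"dy": 0,"dz": 0,"spin": 0},
])

```text
time: 26.9
ee_pos: [0.4681, 0.3036, 0.3707]
eef_rot: [0.694, 0.72, 0.0, 0.0]
ft_force: [0.2, -0.2, 0.1]
width: 0.0117
grip_force: 30.0
```

move_arm([
  {"dx": 0,"dy": -0.5,"dz": 0,"spin": 0},
  {"dx": 0,"dy": -1,"dz": 0,"spin": 0},
  {"dx": 0,"dy": -1,"dz": 0,"spin": 0},
  {"dx": 0,"dy": -1,"dz": 0,"spin": 0},
  {"dx": 0,"dy": -1,"dz": 0,"spin": 0},
  {"dx": 0,"dy": 0,"dz": 0,"spin": 0},
])

```text
time: 27.5
ee_pos: [0.4212, 0.3021, 0.3707]
eef_rot: [0.693, 0.721, -0.001, 0.0]
ft_force: [-2.7, -0.6, -0.5]
width: 0.0116
grip_force: 30.0
```

Run:
```python
from h import *
st()
```

```text
t 27.5 tcp [0.4212 0.3021 0.3707] th 92.25 q [ 0.693  0.721 -0.001  0.   ] F [-2.7 -0.6 -0.5] w 0.0116 g 30.0 q7 -0.86
```

The handle is gripped (12 mm) and the drawer is sliding.

move_arm([
  {"dx": 0,"dy": -1,"dz": 0,"spin": 0},
  {"dx": 0,"dy": -1.5,"dz": 0,"spin": 0},
  {"dx": 0,"dy": -1.5,"dz": 0,"spin": 0},
  {"dx": 0,"dy": -1.5,"dz": 0,"spin": 0},
  {"dx": 0,"dy": -1.5,"dz": 0,"spin": 0},
  {"dx": 0,"dy": -0.8,"dz": 0,"spin": 0},
  {"dx": 0,"dy": -0.4,"dz": 0,"spin": 0},
  {"dx": 0,"dy": 0,"dz": 0,"spin": 0},
  {"dx": 0,"dy": 0,"dz": 0,"spin": 0},
])

```text
time: 28.4
ee_pos: [0.3413, 0.2987, 0.3707]
eef_rot: [0.694, 0.72, -0.0, -0.0]
ft_force: [-1.7, -4.2, 2.5]
width: 0.0118
grip_force: 30.0
```

move_arm([
  {"dx": 0,"dy": -0.4,"dz": 0,"spin": 0},
  {"dx": 0,"dy": -0.4,"dz": 0,"spin": 0},
  {"dx": 0,"dy": 0,"dz": 0,"spin": 0},
  {"dx": 0,"dy": 0,"dz": 0,"spin": 0},
])

```text
time: 28.8
ee_pos: [0.3329, 0.2984, 0.3706]
eef_rot: [0.694, 0.72, -0.001, 0.0]
ft_force: [-2.2, -5.0, 3.3]
width: 0.0118
grip_force: 30.0
```

Run:
```python
from h import *
st()
```

```text
t 28.8 tcp [0.3329 0.2984 0.3706] th 92.18 q [ 0.694  0.72  -0.001  0.   ] F [-2.2 -5.   3.3] w 0.0118 g 30.0 q7 -0.79
```

move_arm([
  {"dx": -0.1,"dy": -0.3,"dz": 0,"spin": 0},
  {"dx": 0,"dy": -0.3,"dz": 0,"spin": 0},
  {"dx": 0,"dy": 0,"dz": 0,"spin": 0},
  {"dx": 0,"dy": 0,"dz": 0,"spin": 0},
])

```text
time: 29.2
ee_pos: [0.3272, 0.2977, 0.3707]
eef_rot: [0.693, 0.721, 0.001, -0.0]
ft_force: [5.0, 4.3, -8.0]
width: 0.0113
grip_force: 30.0
```

move_arm([
  {"dx": 0,"dy": -0.3,"dz": 0,"spin": 0},
  {"dx": 0,"dy": -0.2,"dz": 0,"spin": 0},
  {"dx": 0,"dy": 0,"dz": 0,"spin": 0},
  {"dx": 0,"dy": 0,"dz": 0,"spin": 0},
])

```text
time: 29.6
ee_pos: [0.3256, 0.2968, 0.3708]
eef_rot: [0.694, 0.72, 0.006, 0.002]
ft_force: [35.2, 14.9, -34.5]
width: 0.0115
grip_force: 30.2
```

move_arm([
  {"dx": 0,"dy": -0.2,"dz": 0,"spin": 0},
  {"dx": 0,"dy": -0.2,"dz": 0,"spin": 0},
  {"dx": 0,"dy": 0,"dz": 0,"spin": 0},
  {"dx": 0,"dy": 0,"dz": 0,"spin": 0},
])

```text
time: 30.0
ee_pos: [0.3243, 0.2956, 0.3718]
eef_rot: [0.695, 0.719, 0.009, 0.004]
ft_force: [52.5, 11.9, -36.3]
width: 0.0121
grip_force: 30.7
```

The stop is reached at handle x ≈ 0.327. Relaxing and letting go.

move_arm([
  {"dx": 0.1,"dy": 0.4,"dz": 0,"spin": 0},
  {"dx": 0,"dy": 0.3,"dz": 0,"spin": 0},
  {"dx": 0,"dy": 0,"dz": 0,"spin": 0},
  {"dx": 0,"dy": 0,"dz": 0,"spin": 0},
])

```text
time: 30.4
ee_pos: [0.3269, 0.2972, 0.3716]
eef_rot: [0.694, 0.72, 0.001, 0.002]
ft_force: [8.8, -8.1, 6.2]
width: 0.0117
grip_force: 30.0
```

Run:
```python
from h import *
st()
```

```text
t 30.4 tcp [0.3269 0.2972 0.3716] th 92.05 q [0.694 0.72  0.001 0.002] F [ 8.8 -8.1  6.2] w 0.0117 g 30.0 q7 -0.77
```

move_arm([
  {"dx": 0,"dy": 0,"dz": 0,"spin": 0},
  {"dx": 0,"dy": 0,"dz": 0,"spin": 0},
  {"dx": 0,"dy": 0,"dz": 0,"spin": 0},
  {"dx": 0,"dy": 0,"dz": 0,"spin": 0},
  {"dx": 0,"dy": 0,"dz": 0,"spin": 0},
  {"dx": 0,"dy": 0,"dz": -1,"spin": 0},
  {"dx": 0,"dy": 0,"dz": -2,"spin": 0},
  {"dx": 0,"dy": 0,"dz": -3,"spin": 0},
  {"dx": 0,"dy": 0,"dz": -0.3,"spin": 0},
  {"dx": 0,"dy": 2,"dz": 0,"spin": 0},
  {"dx": 0,"dy": 3,"dz": 0,"spin": 0},
], claw=6)

```text
time: 31.5
ee_pos: [0.3747, 0.3008, 0.4347]
eef_rot: [0.693, 0.721, 0.001, 0.002]
ft_force: [0.4, 0.1, -0.2]
width: 0.0605
grip_force: 0.0
```

move_arm([
  {"dx": -4,"dy": 0.6,"dz": 0,"spin": 0},
  {"dx": -4,"dy": 0.6,"dz": 0,"spin": 0},
  {"dx": -4,"dy": 0.6,"dz": 0,"spin": 0},
  {"dx": -4,"dy": 0.6,"dz": 0,"spin": 0},
  {"dx": -4,"dy": 0.6,"dz": 0,"spin": 0},
  {"dx": -4,"dy": 0.6,"dz": 0,"spin": 0},
  {"dx": -4,"dy": 0.6,"dz": 0,"spin": 0},
  {"dx": -4,"dy": 0.6,"dz": 0,"spin": 0},
  {"dx": -4,"dy": 0.6,"dz": 0,"spin": 0},
  {"dx": -4,"dy": 0.6,"dz": 0,"spin": 0},
  {"dx": -4,"dy": 0.6,"dz": 0,"spin": 0},
  {"dx": -4,"dy": 0.6,"dz": 0,"spin": 0},
], claw=8.7)

```text
time: 32.7
ee_pos: [0.4654, -0.1784, 0.4339]
eef_rot: [0.694, 0.72, 0.0, 0.0]
ft_force: [1.0, 0.1, 1.2]
width: 0.087
grip_force: 0.0
```

move_arm([
  {"dx": -4,"dy": 0.5,"dz": 0,"spin": 0},
  {"dx": -4,"dy": 0.5,"dz": 0,"spin": 0},
  {"dx": -4,"dy": 0.5,"dz": 0,"spin": 0},
  {"dx": -4,"dy": 0.5,"dz": 0,"spin": 0},
  {"dx": -4,"dy": 0,"dz": 0,"spin": 0},
  {"dx": -1.5,"dy": 0,"dz": 0,"spin": 0},
  {"dx": 0,"dy": 0,"dz": 0,"spin": 0},
  {"dx": 0,"dy": 0,"dz": 0,"spin": 0},
  {"dx": 0,"dy": 0,"dz": 0,"spin": 0},
  {"dx": 0,"dy": 0,"dz": 0,"spin": 0},
])

```text
time: 33.7
ee_pos: [0.4939, -0.3894, 0.4343]
eef_rot: [0.693, 0.721, 0.0, 0.0]
ft_force: [0.0, 0.3, -1.0]
width: 0.0869
grip_force: 0.0
```

Run:
```python
from h import *
W=cam('wrist','w10.png');T=cam('top','t10.png');todo(.495,-.318,.175)
g=W['img'].max(2)
for v in range(20,240,20): print(v,g[v,230:330:5].tolist())
```

```text
t 33.8 tcp [ 0.4937 -0.3899  0.4342] th 92.25 q [ 0.693  0.721 -0.     0.   ] F [0.2 0.6 0.6] w 0.0872 g 0.0 q7 0.53
go dx 7.18 dy 0.41 dz 9.52
20 [226, 216, 212, 176, 204, 203, 211, 71, 208, 184, 170, 231, 232, 227, 227, 115, 138, 147, 213, 168]
40 [148, 146, 148, 138, 151, 151, 152, 209, 173, 237, 233, 233, 233, 229, 223, 150, 216, 157, 154, 156]
60 [229, 227, 225, 178, 215, 219, 216, 198, 145, 146, 143, 233, 232, 234, 186, 155, 248, 211, 145, 144]
80 [222, 145, 227, 186, 226, 230, 214, 208, 215, 217, 140, 236, 235, 235, 136, 154, 193, 154, 150, 211]
100 [65, 50, 223, 199, 215, 222, 141, 226, 153, 229, 227, 237, 234, 235, 149, 158, 129, 146, 62, 62]
120 [68, 51, 150, 161, 152, 239, 229, 220, 228, 219, 213, 235, 236, 235, 161, 149, 233, 229, 62, 69]
140 [152, 153, 152, 239, 150, 225, 223, 220, 146, 224, 185, 237, 238, 235, 155, 151, 232, 226, 149, 153]
160 [223, 230, 223, 240, 224, 223, 222, 228, 145, 224, 165, 237, 238, 237, 154, 142, 227, 222, 223, 187]
180 [151, 154, 155, 169, 148, 226, 222, 229, 145, 223, 199, 236, 238, 237, 147, 232, 222, 224, 223, 220]
200 [163, 162, 165, 168, 171, 173, 172, 174, 173, 255, 227, 236, 235, 236, 164, 234, 233, 226, 222, 216]
220 [149, 153, 155, 149, 153, 151, 152, 149, 92, 94, 166, 168, 167, 142, 95, 149, 140, 149, 153, 156]
```

Run:
```python
from h import *
c=cam('wrist'); g=c['img'].max(2).astype(int)
P=[]
for v in range(20,205,5):
    r_=290
    while g[v,r_]>205 and r_<315: r_+=1
    if 296<r_<306: P.append([v,r_])
P=np.array(P); k=np.polyfit(P[:,0],P[:,1],1); res=P[:,1]-np.polyval(k,P[:,0]); k=np.polyfit(*P[abs(res)<1.5].T,1); print(k,len(P))
e=[onz(c,np.polyval(k,v),v,.181) for v in(20,110,200)]; print(np.round(e,4)); d=e[0]-e[2]; yaw=np.arctan2(-d[0],d[1]); print('yaw',yaw)
y=-.318; x=e[0][0]+(y-e[0][1])*d[0]/d[1]; print('right edge x at y',x,'centre',x-.006)
todo(x-.006,y,.175)
# ends of bar along its run
col=np.array([g[v,int(np.polyval(k,v)-7)] for v in range(0,240)]); print(col[190:225].tolist())
v=np.where(col>215)[0].max(); print('near end row',v,onz(c,np.polyval(k,v)-7,v,.181))
```

```text
[-2.76434329e-02  3.02229967e+02] 37
[[ 0.5019 -0.2622  0.181 ]
 [ 0.5032 -0.3146  0.181 ]
 [ 0.5047 -0.3748  0.181 ]]
yaw 0.02439205505134511
right edge x at y 0.5033056030139474 centre 0.49730560301394744
t 33.9 tcp [ 0.4937 -0.3902  0.4341] th 92.23 q [ 0.693  0.721 -0.     0.   ] F [-0.3 -0.6  1.1] w 0.0871 g 0.0 q7 0.53
go dx 7.20 dy 0.64 dz 9.51
[237, 238, 238, 237, 237, 238, 237, 238, 238, 238, 238, 239, 238, 239, 237, 237, 238, 237, 238, 236, 238, 237, 238, 237, 239, 244, 190, 167, 169, 168, 168, 167, 167, 166, 167]
near end row 215 [ 0.50003449 -0.38591312  0.181     ]
```

The bar was measured with its centre at x ≈ 0.497 and yaw 0.024. Going down onto it.

move_arm([
  {"dx": 2,"dy": 0.3,"dz": 0,"spin": 0.015},
  {"dx": 2,"dy": 0.2,"dz": 0,"spin": 0},
  {"dx": 2,"dy": 0,"dz": 0,"spin": 0},
  {"dx": 1.1,"dy": 0,"dz": 0,"spin": 0},
  {"dx": 0,"dy": 0,"dz": 2,"spin": 0},
  {"dx": 0,"dy": 0,"dz": 2,"spin": 0},
  {"dx": 0,"dy": 0,"dz": 2,"spin": 0},
  {"dx": 0,"dy": 0,"dz": 1.5,"spin": 0},
  {"dx": 0,"dy": 0,"dz": 1.2,"spin": 0},
  {"dx": 0,"dy": 0,"dz": 0.8,"spin": 0},
  {"dx": 0,"dy": 0,"dz": 0,"spin": 0},
  {"dx": 0,"dy": 0,"dz": 0,"spin": 0},
])

```text
time: 35.05
ee_pos: [0.4968, -0.3198, 0.3393]
eef_rot: [0.699, 0.715, 0.0, 0.0]
ft_force: [-0.4, -0.0, 0.1]
width: 0.0867
grip_force: 0.0
```

Run:
```python
from h import *
todo(.4973,-.319,.175)
```

```text
t 35.0 tcp [ 0.4968 -0.3198  0.3393] th 91.32 q [0.699 0.715 0.    0.   ] F [-0.4 -0.   0.1] w 0.0867 g 0.0 q7 0.4
go dx 0.08 dy 0.05 dz 0.03
```

move_arm([
  {"dx": 0,"dy": 0,"dz": 0,"spin": 0},
  {"dx": 0,"dy": 0,"dz": 0,"spin": 0},
  {"dx": 0,"dy": 0,"dz": 0,"spin": 0},
  {"dx": 0,"dy": 0,"dz": 0,"spin": 0},
  {"dx": 0,"dy": 0,"dz": 0,"spin": 0},
  {"dx": 0,"dy": 0,"dz": 0,"spin": 0},
  {"dx": 0,"dy": 0,"dz": 0,"spin": 0},
  {"dx": 0,"dy": 0,"dz": 0,"spin": 0},
  {"dx": 0,"dy": 0,"dz": 0,"spin": 0},
  {"dx": 0,"dy": 0,"dz": 0,"spin": 0},
  {"dx": 0,"dy": 0,"dz": 0,"spin": 0},
  {"dx": 0,"dy": 0,"dz": 0,"spin": 0},
], claw=0.5, squeeze=50)

```text
time: 36.25
ee_pos: [0.4966, -0.3198, 0.3388]
eef_rot: [0.699, 0.715, 0.0, 0.0]
ft_force: [0.6, -0.5, -0.3]
width: 0.0113
grip_force: 50.0
```

move_arm([
  {"dx": 0,"dy": 0,"dz": 0,"spin": 0},
  {"dx": 0,"dy": 0,"dz": 0,"spin": 0},
  {"dx": 0,"dy": 0,"dz": 0,"spin": 0},
  {"dx": 0,"dy": 0,"dz": -0.2,"spin": 0},
  {"dx": 0,"dy": 0,"dz": -0.4,"spin": 0},
  {"dx": 0,"dy": 0,"dz": -0.6,"spin": 0},
  {"dx": 0,"dy": 0,"dz": -0.6,"spin": 0},
  {"dx": 0,"dy": 0,"dz": -0.6,"spin": 0},
  {"dx": 0,"dy": 0,"dz": -0.6,"spin": 0},
  {"dx": 0,"dy": 0,"dz": 0,"spin": 0},
])

```text
time: 37.25
ee_pos: [0.4968, -0.3198, 0.3699]
eef_rot: [0.699, 0.715, 0.0, 0.001]
ft_force: [0.7, -0.6, -7.0]
width: 0.0113
grip_force: 50.0
```

Run:
```python
from h import *
st()
```

```text
t 37.2 tcp [ 0.4968 -0.3198  0.3699] th 91.32 q [0.699 0.715 0.    0.001] F [ 0.7 -0.6 -7. ] w 0.0113 g 50.0 q7 0.41
```

The basket is lifted off (7 N). Lifting high; meanwhile I'll measure the drawer hooks.

move_arm([
  {"dx": 0,"dy": 0,"dz": -0.6,"spin": 0},
  {"dx": 0,"dy": 0,"dz": -1.2,"spin": 0},
  {"dx": 0,"dy": 0,"dz": -1.5,"spin": 0},
  {"dx": 0,"dy": 0,"dz": -1.5,"spin": 0},
  {"dx": 0,"dy": 0,"dz": -1.5,"spin": 0},
  {"dx": 0,"dy": 0,"dz": -1.5,"spin": 0},
  {"dx": 0,"dy": 0,"dz": -1.5,"spin": 0},
  {"dx": 0,"dy": 0,"dz": -1.5,"spin": 0},
  {"dx": 0,"dy": 0,"dz": -1.5,"spin": 0},
  {"dx": 0,"dy": 0,"dz": -1.2,"spin": 0},
  {"dx": 0,"dy": 0,"dz": -0.8,"spin": 0},
  {"dx": 0,"dy": 0,"dz": -0.3,"spin": 0},
])

```text
time: 38.45
ee_pos: [0.4967, -0.3198, 0.5157]
eef_rot: [0.699, 0.715, 0.0, 0.0]
ft_force: [0.0, -0.6, -7.0]
width: 0.0113
grip_force: 50.0
```

Run:
```python
from h import *
st();T=cam('top','t11.png');S=cam('side','s11.png')
z=lambda im,x0,y0,w,h,k:cv2.resize(im[y0:y0+h,x0:x0+w],None,fx=k,fy=k,interpolation=cv2.INTER_CUBIC)
hx=np.array([.485,.3033]);u=np.array([1,.0355]);v=np.array([-.0355,1])
for sgn in(1,-1):
    p=hx+sgn*.105*v; print('pred T',proj(T,[*p,.18]).round(1),'S',proj(S,[*p,.18]).round(1))
a=z(T['img'],105,180,130,80,6)[:,:780];print(a.shape)
b=np.hstack([z(S['img'],130,295,65,50,6),z(S['img'],205,245,65,50,6)])
def mid(n,c):
    return z(c['img'],0,0,10,10,1)
pl=[proj(T,[*(hx+s*.105*v),.18]) for s in(1,-1)];ps=[proj(S,[*(hx+s*.105*v),.18]) for s in(1,-1)]
cr=lambda c,p:z(c['img'],int(p[0])-24,int(p[1])-18,48,36,8)
out=np.vstack([np.hstack([cr(T,p) for p in pl]),np.hstack([cr(S,p) for p in ps])]); print(out.shape,[ (int(p[0])-24,int(p[1])-18) for p in pl+ps])
cv2.imwrite('pics/m11.png',out[...,::-1])
```

```text
t 38.5 tcp [ 0.4967 -0.3198  0.5157] th 91.32 q [0.699 0.715 0.    0.   ] F [ 0.  -0.6 -7. ] w 0.0113 g 50.0 q7 0.43
pred T [128.1 230.2] S [162.5 304.8]
pred T [207.1 225.7] S [236.7 251.3]
(480, 780, 3)
(576, 768, 3) [(104, 212), (183, 207), (138, 286), (212, 233)]
```

View pics/m11.png

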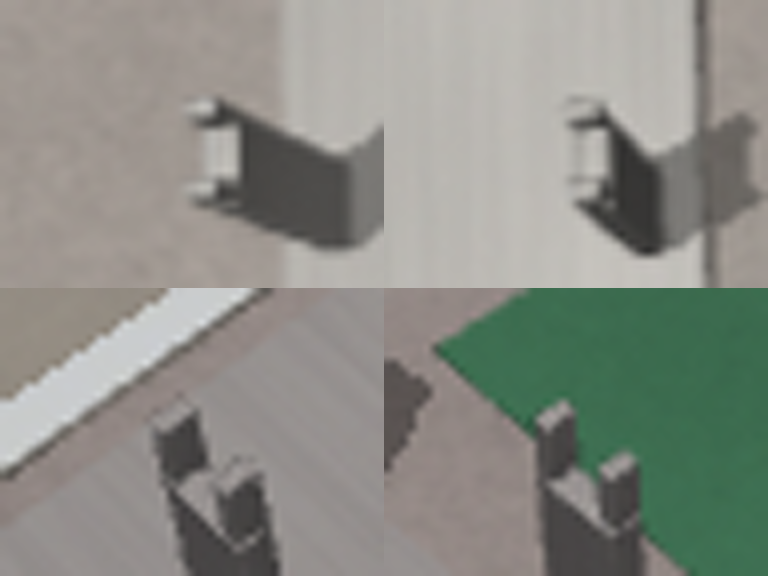

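The posts are clearly seen. Prong-top midpoints are, in the top view, (129.2,229.9) and (207.9,225.0), and in the side view, (163.7,304.9) and (236.9,251.5), all within about 1.5 px of the prediction.

Run:
```python
from h import *
T=cam('top');S=cam('side')
L,d1=tri(T,(129.2,229.9),S,(163.7,304.9));R,d2=tri(T,(207.9,225.0),S,(236.9,251.5)); print('tri',L,d1,R,d2,np.linalg.norm(L-R))
for c,l,q in((T,(129.2,229.9),(207.9,225.0)),(S,(163.7,304.9),(236.9,251.5))):
    a,b=onz(c,*l,.18),onz(c,*q,.18); m=(a+b)/2; d=a-b; print(a.round(4),b.round(4),'mid',m.round(4),'yaw',np.arctan2(-d[0],d[1]),np.linalg.norm(d))
todo(.485,.303,.175)
```

```text
tri [0.48206094 0.40596739 0.17674801] 0.0011211409800372715 [0.49086899 0.19654708 0.17612054] 0.0007073635677533792 0.20960639605106832
[0.482  0.4053 0.18  ] [0.4906 0.1962 0.18  ] mid [0.4863 0.3008 0.18  ] yaw 0.040829297320173624 0.2093229477026125
[0.4793 0.4067 0.18  ] [0.4879 0.1984 0.18  ] mid [0.4836 0.3025 0.18  ] yaw 0.04102119748622467 0.20842084264573343
t 38.6 tcp [ 0.4965 -0.3198  0.514 ] th 91.32 q [ 0.699  0.715 -0.    -0.001] F [-0.4  0.3 -5.2] w 0.0115 g 50.0 q7 0.43
go dx 62.29 dy 0.28 dz 17.50
```

The hook is at (0.485, 0.302) with yaw 0.041, agreeing with the handle-based estimate. Carrying the basket across.

move_arm([
  {"dx": 0.5,"dy": 0,"dz": 0,"spin": 0},
  {"dx": 1,"dy": 0,"dz": 0,"spin": 0},
  {"dx": 1.5,"dy": 0,"dz": 0,"spin": 0},
  {"dx": 2,"dy": 0,"dz": 0,"spin": 0},
  {"dx": 2.5,"dy": 0,"dz": 0,"spin": 0},
  {"dx": 2.5,"dy": 0,"dz": 0,"spin": 0},
  {"dx": 2.5,"dy": 0,"dz": 0,"spin": 0},
  {"dx": 2.5,"dy": 0,"dz": 0,"spin": 0},
  {"dx": 2.5,"dy": 0,"dz": 0,"spin": 0},
  {"dx": 2.5,"dy": 0,"dz": 0,"spin": 0},
  {"dx": 2.5,"dy": 0,"dz": 0,"spin": 0},
  {"dx": 2.5,"dy": 0,"dz": 0,"spin": 0},
])

```text
time: 39.85
ee_pos: [0.4901, -0.0667, 0.5149]
eef_rot: [0.698, 0.716, -0.0, 0.0]
ft_force: [1.8, -0.8, -6.2]
width: 0.0114
grip_force: 50.0
```

move_arm([
  {"dx": 2.5,"dy": 0,"dz": 0,"spin": 0},
  {"dx": 2.5,"dy": 0,"dz": 0,"spin": 0},
  {"dx": 2.5,"dy": 0,"dz": 0,"spin": 0},
  {"dx": 2.5,"dy": 0,"dz": 0,"spin": 0},
  {"dx": 2.5,"dy": 0,"dz": 0,"spin": 0},
  {"dx": 2.5,"dy": 0,"dz": 0,"spin": 0},
  {"dx": 2.5,"dy": 0,"dz": 0,"spin": 0},
  {"dx": 2.5,"dy": 0,"dz": 0,"spin": 0},
  {"dx": 2.5,"dy": 0,"dz": 0,"spin": 0},
  {"dx": 2.5,"dy": 0,"dz": 0,"spin": 0},
  {"dx": 2.5,"dy": 0,"dz": 0,"spin": 0},
  {"dx": 2.5,"dy": 0,"dz": 0,"spin": 0},
])

```text
time: 41.05
ee_pos: [0.4821, 0.2325, 0.515]
eef_rot: [0.698, 0.716, 0.0, 0.001]
ft_force: [-0.5, -0.2, -6.3]
width: 0.0115
grip_force: 50.0
```

move_arm([
  {"dx": 2.5,"dy": 0,"dz": 0,"spin": 0},
  {"dx": 2,"dy": 0,"dz": 0,"spin": 0},
  {"dx": 1.5,"dy": 0,"dz": 0,"spin": 0},
  {"dx": 1,"dy": 0,"dz": 0,"spin": 0},
  {"dx": 0.3,"dy": 0,"dz": 0,"spin": -0.018},
  {"dx": 0,"dy": 0,"dz": 0,"spin": 0},
  {"dx": 0,"dy": 0,"dz": 0,"spin": 0},
  {"dx": 0,"dy": 0,"dz": 0,"spin": 0},
  {"dx": 0,"dy": 0,"dz": 0,"spin": 0},
])

```text
time: 41.95
ee_pos: [0.4825, 0.3025, 0.5148]
eef_rot: [0.693, 0.721, -0.0, 0.0]
ft_force: [1.0, 0.0, -5.8]
width: 0.0112
grip_force: 50.0
```

Run:
```python
from h import *
todo(.485,.302,.16)
```

```text
t 42.0 tcp [0.4825 0.3025 0.5148] th 92.28 q [ 0.693  0.721 -0.     0.   ] F [ 1.   0.  -5.8] w 0.0112 g 50.0 q7 -0.77
go dx -0.06 dy 0.25 dz 19.08
```

move_arm([
  {"dx": 0,"dy": 0.25,"dz": 0,"spin": 0},
  {"dx": 0,"dy": 0,"dz": 0.7,"spin": 0},
  {"dx": 0,"dy": 0,"dz": 1.4,"spin": 0},
  {"dx": 0,"dy": 0,"dz": 1.8,"spin": 0},
  {"dx": 0,"dy": 0,"dz": 2,"spin": 0},
  {"dx": 0,"dy": 0,"dz": 2,"spin": 0},
  {"dx": 0,"dy": 0,"dz": 2,"spin": 0},
  {"dx": 0,"dy": 0,"dz": 1.8,"spin": 0},
  {"dx": 0,"dy": 0,"dz": 1.4,"spin": 0},
  {"dx": 0,"dy": 0,"dz": 0.8,"spin": 0},
  {"dx": 0,"dy": 0,"dz": 0.3,"spin": 0},
  {"dx": 0,"dy": 0,"dz": 0,"spin": 0},
])

```text
time: 43.15
ee_pos: [0.4848, 0.3032, 0.3727]
eef_rot: [0.692, 0.721, 0.0, -0.0]
ft_force: [1.1, 0.4, -5.2]
width: 0.0113
grip_force: 50.0
```

Run:
```python
from h import *
W=cam('wrist','w12.png');T=cam('top','t12.png');S=cam('side','s12.png')
todo(.485,.302,.16)
print(proj(W,[.4805,.407,.18]))
g=W['img'].max(2)
for v in range(20,240,14): print(v,g[v,250:320:4].tolist())
```

```text
t 43.3 tcp [0.4849 0.3034 0.3735] th 92.35 q [0.692 0.721 0.001 0.   ] F [ 0.8 -0.  -6.6] w 0.0115 g 50.0 q7 -0.82
go dx -0.14 dy 0.01 dz 4.95
[279.57765404  44.93075774]
20 [183, 179, 177, 181, 180, 218, 220, 213, 210, 211, 219, 212, 126, 177, 188, 175, 177, 185]
34 [203, 211, 182, 149, 180, 217, 219, 219, 209, 212, 217, 212, 149, 177, 152, 215, 207, 166]
48 [210, 205, 184, 71, 171, 220, 218, 216, 214, 212, 216, 217, 122, 109, 170, 223, 204, 156]
62 [222, 79, 89, 100, 170, 217, 217, 216, 212, 213, 218, 216, 86, 98, 90, 89, 225, 218]
76 [223, 223, 222, 68, 157, 216, 219, 219, 211, 215, 217, 214, 77, 78, 223, 224, 220, 219]
90 [153, 157, 157, 159, 139, 215, 218, 218, 214, 217, 217, 212, 114, 111, 109, 151, 151, 158]
104 [220, 125, 221, 219, 135, 218, 219, 218, 211, 214, 217, 210, 151, 150, 149, 136, 150, 178]
118 [136, 159, 142, 144, 123, 218, 220, 219, 213, 214, 219, 210, 142, 143, 141, 223, 143, 142]
132 [228, 172, 224, 224, 109, 216, 217, 216, 210, 217, 216, 210, 149, 150, 150, 202, 221, 223]
146 [225, 203, 219, 219, 119, 217, 220, 215, 207, 210, 214, 208, 149, 147, 148, 177, 220, 216]
160 [222, 214, 222, 220, 143, 215, 215, 217, 212, 211, 212, 203, 149, 148, 145, 164, 223, 221]
174 [218, 207, 215, 215, 135, 213, 215, 215, 212, 210, 209, 201, 140, 139, 140, 167, 211, 208]
188 [211, 193, 209, 205, 131, 213, 218, 213, 211, 212, 211, 191, 138, 138, 134, 119, 199, 197]
202 [185, 186, 183, 177, 178, 214, 216, 216, 209, 211, 207, 189, 119, 120, 183, 173, 184, 179]
216 [139, 119, 143, 140, 156, 214, 212, 212, 207, 211, 204, 181, 141, 138, 115, 141, 138, 161]
230 [143, 113, 146, 142, 144, 160, 164, 211, 208, 213, 206, 170, 144, 139, 111, 139, 137, 134]
```

move_arm([
  {"dx": -0.1,"dy": 0,"dz": 0.6,"spin": 0},
  {"dx": 0,"dy": 0,"dz": 0.8,"spin": 0},
  {"dx": 0,"dy": 0,"dz": 0.6,"spin": 0},
  {"dx": 0,"dy": 0,"dz": 0.4,"spin": 0},
  {"dx": 0,"dy": 0,"dz": 0.3,"spin": 0},
  {"dx": 0,"dy": 0,"dz": 0.3,"spin": 0},
  {"dx": 0,"dy": 0,"dz": 0,"spin": 0},
  {"dx": 0,"dy": 0,"dz": 0,"spin": 0},
])

```text
time: 44.1
ee_pos: [0.4848, 0.3023, 0.3428]
eef_rot: [0.692, 0.721, 0.0, 0.0]
ft_force: [0.2, 0.4, -6.7]
width: 0.0114
grip_force: 50.0
```

Run:
```python
from h import *
todo(.485,.302,.16)
```

```text
t 44.1 tcp [0.4848 0.3023 0.3428] th 92.35 q [0.692 0.721 0.    0.   ] F [ 0.2  0.4 -6.7] w 0.0114 g 50.0 q7 -0.84
go dx -0.03 dy 0.02 dz 1.88
```

The bar is in the notches with no contact force. Lowering to the seat.

move_arm([
  {"dx": 0,"dy": 0,"dz": 0.4,"spin": 0},
  {"dx": 0,"dy": 0,"dz": 0.4,"spin": 0},
  {"dx": 0,"dy": 0,"dz": 0.4,"spin": 0},
  {"dx": 0,"dy": 0,"dz": 0.3,"spin": 0},
  {"dx": 0,"dy": 0,"dz": 0.2,"spin": 0},
  {"dx": 0,"dy": 0,"dz": 0.1,"spin": 0},
  {"dx": 0,"dy": 0,"dz": 0,"spin": 0},
  {"dx": 0,"dy": 0,"dz": 0,"spin": 0},
])

```text
time: 44.9
ee_pos: [0.4848, 0.3022, 0.3248]
eef_rot: [0.692, 0.721, 0.0, 0.0]
ft_force: [0.2, -0.0, -6.1]
width: 0.0113
grip_force: 50.0
```

Run:
```python
from h import *
todo(.485,.302,.16)
```

```text
t 44.9 tcp [0.4848 0.3022 0.3248] th 92.35 q [0.692 0.721 0.    0.   ] F [ 0.2 -0.  -6.1] w 0.0113 g 50.0 q7 -0.85
go dx -0.02 dy 0.01 dz 0.08
```

move_arm([
  {"dx": 0,"dy": 0,"dz": 0.1,"spin": 0},
  {"dx": 0,"dy": 0,"dz": 0.1,"spin": 0},
  {"dx": 0,"dy": 0,"dz": 0,"spin": 0},
  {"dx": 0,"dy": 0,"dz": 0,"spin": 0},
])

```text
time: 45.3
ee_pos: [0.4851, 0.3023, 0.3237]
eef_rot: [0.693, 0.721, 0.001, 0.0]
ft_force: [-1.1, -3.6, 5.9]
width: 0.0113
grip_force: 50.0
```

It is seated: the vertical force changed sign. Opening and rising.

move_arm([
  {"dx": 0,"dy": 0,"dz": -0.05,"spin": 0},
  {"dx": 0,"dy": 0,"dz": 0,"spin": 0},
  {"dx": 0,"dy": 0,"dz": 0,"spin": 0},
  {"dx": 0,"dy": 0,"dz": 0,"spin": 0},
  {"dx": 0,"dy": 0,"dz": 0,"spin": 0},
  {"dx": 0,"dy": 0,"dz": 0,"spin": 0},
  {"dx": 0,"dy": 0,"dz": 0,"spin": 0},
  {"dx": 0,"dy": 0,"dz": 0,"spin": 0},
  {"dx": 0,"dy": 0,"dz": 0,"spin": 0},
  {"dx": 0,"dy": 0,"dz": 0,"spin": 0},
], claw=6)

```text
time: 46.3
ee_pos: [0.4848, 0.3022, 0.3232]
eef_rot: [0.692, 0.721, -0.0, 0.0]
ft_force: [-0.2, -0.0, 1.1]
width: 0.0597
grip_force: 0.0
```

move_arm([
  {"dx": 0,"dy": 0,"dz": -0.5,"spin": 0},
  {"dx": 0,"dy": 0,"dz": -1,"spin": 0},
  {"dx": 0,"dy": 0,"dz": -2,"spin": 0},
  {"dx": 0,"dy": 0,"dz": -2,"spin": 0},
  {"dx": 0,"dy": 0,"dz": -3,"spin": 0},
  {"dx": 0,"dy": 0,"dz": -3,"spin": 0},
  {"dx": 0,"dy": 0,"dz": -0.5,"spin": 0},
  {"dx": 0,"dy": 0,"dz": 0,"spin": 0},
  {"dx": 0,"dy": 0,"dz": 0,"spin": 0},
])

```text
time: 47.2
ee_pos: [0.4847, 0.302, 0.4426]
eef_rot: [0.692, 0.721, -0.0, 0.0]
ft_force: [-0.1, -1.2, -0.6]
width: 0.0601
grip_force: 0.0
```

Run:
```python
from h import *
W=cam('wrist','w13.png');T=cam('top','t13.png');S=cam('side','s13.png')
st()
g=W['img'].max(2)
for v in range(0,200,20): print(v,g[v,250:320:4].tolist())
for y in(.25,.35,.42): print(y,proj(W,[.485-.041*(y-.302),y,.166]).round(1))
for s in(.105,-.105): print([proj(S,[.485-.041*s,.302+s,z]).round(1).tolist() for z in(.166,.18)])
```

```text
t 47.4 tcp [0.4847 0.302  0.4422] th 92.35 q [ 0.692  0.721 -0.001 -0.   ] F [-0.6  0.4 -0.7] w 0.0601 g 0.0 q7 -0.79
0 [176, 184, 180, 179, 175, 176, 181, 176, 178, 173, 181, 180, 181, 172, 179, 172, 177, 175]
20 [175, 184, 189, 184, 184, 184, 184, 180, 185, 190, 191, 178, 182, 178, 172, 177, 176, 176]
40 [187, 189, 190, 178, 188, 175, 158, 227, 219, 222, 222, 185, 192, 190, 181, 179, 183, 185]
60 [221, 220, 133, 211, 189, 156, 151, 225, 222, 224, 220, 223, 72, 223, 203, 180, 213, 215]
80 [222, 224, 222, 224, 128, 84, 97, 225, 219, 222, 214, 80, 82, 230, 222, 221, 222, 222]
100 [123, 154, 153, 150, 154, 153, 118, 222, 221, 222, 201, 115, 112, 118, 115, 114, 154, 149]
120 [155, 212, 211, 183, 159, 214, 129, 222, 220, 220, 183, 140, 141, 208, 210, 209, 211, 149]
140 [140, 141, 138, 173, 136, 133, 137, 220, 218, 217, 172, 143, 144, 200, 193, 130, 132, 134]
160 [222, 221, 221, 172, 153, 203, 197, 220, 219, 221, 167, 144, 144, 170, 220, 200, 205, 202]
180 [144, 213, 216, 163, 153, 217, 213, 217, 217, 218, 154, 146, 146, 147, 214, 151, 60, 53]
0.25 [281. 272.]
0.35 [280.9 147.9]
0.42 [280.8  43.6]
[[164.1, 308.5], [163.2, 304.6]]
[[237.2, 254.8], [237.0, 250.8]]
```

The basket hangs straight (bar centre within 2 mm of the prediction). Now I'll go in front of the handle with closed fingers.

move_arm([
  {"dx": 0,"dy": -1,"dz": 0,"spin": 0},
  {"dx": 0,"dy": -2,"dz": 0,"spin": 0},
  {"dx": 0,"dy": -2.5,"dz": 0,"spin": 0},
  {"dx": 0,"dy": -2.5,"dz": 0,"spin": 0},
  {"dx": 0,"dy": -2.5,"dz": 0,"spin": 0},
  {"dx": 0,"dy": -2.5,"dz": 0,"spin": 0},
  {"dx": 0,"dy": -2.5,"dz": 0,"spin": 0},
  {"dx": 0,"dy": -2,"dz": 0,"spin": 0},
  {"dx": 0.3,"dy": -2,"dz": 0,"spin": 0},
  {"dx": 0,"dy": 0,"dz": 0,"spin": 0},
  {"dx": 0,"dy": 0,"dz": 0,"spin": 0},
  {"dx": 0,"dy": 0,"dz": 0,"spin": 0},
], claw=0, squeeze=10)

```text
time: 48.55
ee_pos: [0.2903, 0.2969, 0.443]
eef_rot: [0.693, 0.721, -0.0, -0.0]
ft_force: [0.6, 0.1, -0.2]
width: 0.0006
grip_force: 0.0
```

Run:
```python
from h import *
todo(.289,.2965,.207)
```

```text
t 48.5 tcp [0.2903 0.2969 0.443 ] th 92.31 q [ 0.693  0.721 -0.    -0.   ] F [ 0.6  0.1 -0.2] w 0.0006 g 0.0 q7 -0.67
go dx -0.04 dy -0.13 dz 7.20
```

move_arm([
  {"dx": 0,"dy": -0.1,"dz": 1,"spin": 0},
  {"dx": 0,"dy": 0,"dz": 1.5,"spin": 0},
  {"dx": 0,"dy": 0,"dz": 1.5,"spin": 0},
  {"dx": 0,"dy": 0,"dz": 1.5,"spin": 0},
  {"dx": 0,"dy": 0,"dz": 1,"spin": 0},
  {"dx": 0,"dy": 0,"dz": 0.7,"spin": 0},
  {"dx": 0,"dy": 0,"dz": 0,"spin": 0},
])

```text
time: 49.25
ee_pos: [0.2888, 0.2969, 0.3704]
eef_rot: [0.692, 0.721, -0.001, -0.0]
ft_force: [0.4, 1.1, 0.3]
width: 0.0004
grip_force: 0.0
```

move_arm([
  {"dx": 0,"dy": 0.5,"dz": 0,"spin": 0},
  {"dx": 0,"dy": 0.5,"dz": 0,"spin": 0},
  {"dx": 0,"dy": 0.5,"dz": 0,"spin": 0},
  {"dx": 0,"dy": 0.5,"dz": 0,"spin": 0},
  {"dx": 0,"dy": 0.5,"dz": 0,"spin": 0},
  {"dx": 0,"dy": 0.5,"dz": 0,"spin": 0},
])

```text
time: 49.85
ee_pos: [0.3191, 0.2984, 0.3712]
eef_rot: [0.692, 0.721, -0.0, -0.0]
ft_force: [-2.9, -0.6, 2.6]
width: 0.0005
grip_force: 1.5
```

Run:
```python
from h import *
st()
```

```text
t 49.9 tcp [0.3191 0.2984 0.3712] th 92.35 q [ 0.692  0.721 -0.    -0.   ] F [-2.9 -0.6  2.6] w 0.0005 g 1.5 q7 -0.77
```

In contact (3 N). Pushing gently and evenly.

move_arm([
  {"dx": 0,"dy": 0.6,"dz": 0,"spin": 0},
  {"dx": 0,"dy": 0.6,"dz": 0,"spin": 0},
  {"dx": 0,"dy": 0.6,"dz": 0,"spin": 0},
  {"dx": 0,"dy": 0.6,"dz": 0,"spin": 0},
  {"dx": 0,"dy": 0.6,"dz": 0,"spin": 0},
  {"dx": 0,"dy": 0.6,"dz": 0,"spin": 0},
  {"dx": 0,"dy": 0.6,"dz": 0,"spin": 0},
  {"dx": 0,"dy": 0.6,"dz": 0,"spin": 0},
  {"dx": 0,"dy": 0.6,"dz": 0,"spin": 0},
  {"dx": 0,"dy": 0.6,"dz": 0,"spin": 0},
  {"dx": 0,"dy": 0.6,"dz": 0,"spin": 0},
  {"dx": 0,"dy": 0.6,"dz": 0,"spin": 0},
])

```text
time: 51.05
ee_pos: [0.3912, 0.3013, 0.3712]
eef_rot: [0.692, 0.721, -0.0, 0.0]
ft_force: [-3.0, -0.8, 2.2]
width: 0.0001
grip_force: 1.4
```

move_arm([
  {"dx": 0,"dy": 0.6,"dz": 0,"spin": 0},
  {"dx": 0,"dy": 0.6,"dz": 0,"spin": 0},
  {"dx": 0,"dy": 0.6,"dz": 0,"spin": 0},
  {"dx": 0,"dy": 0.6,"dz": 0,"spin": 0},
  {"dx": 0,"dy": 0.6,"dz": 0,"spin": 0},
  {"dx": 0,"dy": 0.6,"dz": 0,"spin": 0},
  {"dx": 0,"dy": 0.6,"dz": 0,"spin": 0},
  {"dx": 0,"dy": 0.6,"dz": 0,"spin": 0},
  {"dx": 0,"dy": 0.6,"dz": 0,"spin": 0},
  {"dx": 0,"dy": 0.6,"dz": 0,"spin": 0},
  {"dx": 0,"dy": 0.6,"dz": 0,"spin": 0},
  {"dx": 0,"dy": 0.6,"dz": 0,"spin": 0},
])

```text
time: 52.25
ee_pos: [0.4632, 0.3043, 0.3712]
eef_rot: [0.692, 0.721, -0.0, 0.0]
ft_force: [-2.1, -0.7, 2.2]
width: 0.0005
grip_force: 1.5
```

Run:
```python
from h import *
st()
```

```text
t 52.2 tcp [0.4632 0.3043 0.3712] th 92.35 q [ 0.692  0.721 -0.     0.   ] F [-2.1 -0.7  2.2] w 0.0005 g 1.5 q7 -0.84
```

move_arm([
  {"dx": 0,"dy": 0.6,"dz": 0,"spin": 0},
  {"dx": 0,"dy": 0.6,"dz": 0,"spin": 0},
  {"dx": 0,"dy": 0.6,"dz": 0,"spin": 0},
  {"dx": 0,"dy": 0.6,"dz": 0,"spin": 0},
  {"dx": 0,"dy": 0.6,"dz": 0,"spin": 0},
  {"dx": 0,"dy": 0.6,"dz": 0,"spin": 0},
  {"dx": 0,"dy": 0.6,"dz": 0,"spin": 0},
  {"dx": 0,"dy": 0.6,"dz": 0,"spin": 0},
  {"dx": 0,"dy": 0.6,"dz": 0,"spin": 0},
  {"dx": 0,"dy": 0.6,"dz": 0,"spin": 0},
  {"dx": 0,"dy": 0.6,"dz": 0,"spin": 0},
  {"dx": 0,"dy": 0.6,"dz": 0,"spin": 0},
])

```text
time: 53.45
ee_pos: [0.5351, 0.3072, 0.3712]
eef_rot: [0.692, 0.721, -0.0, 0.0]
ft_force: [-1.9, -1.8, 2.5]
width: 0.0007
grip_force: 1.4
```

move_arm([
  {"dx": 0,"dy": 0.6,"dz": 0,"spin": 0},
  {"dx": 0,"dy": 0.6,"dz": 0,"spin": 0},
  {"dx": 0,"dy": 0.5,"dz": 0,"spin": 0},
  {"dx": 0,"dy": 0.4,"dz": 0,"spin": 0},
  {"dx": 0,"dy": 0.3,"dz": 0,"spin": 0},
  {"dx": 0,"dy": 0.3,"dz": 0,"spin": 0},
  {"dx": 0,"dy": 0.3,"dz": 0,"spin": 0},
])

```text
time: 54.15
ee_pos: [0.5647, 0.3085, 0.3712]
eef_rot: [0.692, 0.722, -0.0, 0.0]
ft_force: [-3.0, -1.6, 1.7]
width: 0.0002
grip_force: 1.2
```

Run:
```python
from h import *
st()
```

```text
t 54.1 tcp [0.5647 0.3085 0.3712] th 92.36 q [ 0.692  0.722 -0.     0.   ] F [-3.  -1.6  1.7] w 0.0002 g 1.2 q7 -0.8
```

move_arm([
  {"dx": 0,"dy": 0.3,"dz": 0,"spin": 0},
  {"dx": 0,"dy": 0.3,"dz": 0,"spin": 0},
  {"dx": 0,"dy": 0.3,"dz": 0,"spin": 0},
  {"dx": 0,"dy": 0,"dz": 0,"spin": 0},
])

```text
time: 54.55
ee_pos: [0.5741, 0.3087, 0.3711]
eef_rot: [0.693, 0.721, 0.0, 0.0]
ft_force: [-0.0, 0.6, -0.5]
width: -0.0001
grip_force: 0.0
```

move_arm([
  {"dx": 0,"dy": 0.2,"dz": 0,"spin": 0},
  {"dx": 0,"dy": 0.2,"dz": 0,"spin": 0},
  {"dx": 0,"dy": 0,"dz": 0,"spin": 0},
  {"dx": 0,"dy": 0,"dz": 0,"spin": 0},
])

```text
time: 54.95
ee_pos: [0.5777, 0.309, 0.3713]
eef_rot: [0.692, 0.721, 0.0, 0.0]
ft_force: [-0.7, 0.9, 0.0]
width: 0.0005
grip_force: 0.1
```

move_arm([
  {"dx": 0,"dy": 0.2,"dz": 0,"spin": 0},
  {"dx": 0,"dy": 0.1,"dz": 0,"spin": 0},
  {"dx": 0,"dy": 0,"dz": 0,"spin": 0},
  {"dx": 0,"dy": 0,"dz": 0,"spin": 0},
])

```text
time: 55.35
ee_pos: [0.5806, 0.3091, 0.3713]
eef_rot: [0.692, 0.721, 0.0, 0.0]
ft_force: [-1.4, 0.7, 0.3]
width: 0.0004
grip_force: 0.5
```

move_arm([
  {"dx": 0,"dy": 0.2,"dz": 0,"spin": 0},
  {"dx": 0,"dy": 0.1,"dz": 0,"spin": 0},
  {"dx": 0,"dy": 0,"dz": 0,"spin": 0},
  {"dx": 0,"dy": 0,"dz": 0,"spin": 0},
])

```text
time: 55.75
ee_pos: [0.5825, 0.3095, 0.3711]
eef_rot: [0.692, 0.722, -0.002, -0.001]
ft_force: [-11.0, -2.7, 3.6]
width: 0.0002
grip_force: 5.5
```

move_arm([
  {"dx": 0,"dy": 0.1,"dz": 0,"spin": 0},
  {"dx": 0,"dy": 0.1,"dz": 0,"spin": 0},
  {"dx": 0,"dy": 0,"dz": 0,"spin": 0},
  {"dx": 0,"dy": 0,"dz": 0,"spin": 0},
])

```text
time: 56.15
ee_pos: [0.5832, 0.3098, 0.3711]
eef_rot: [0.692, 0.722, -0.003, -0.001]
ft_force: [-19.1, -6.8, 9.3]
width: 0.0006
grip_force: 10.6
```

The stop is reached with the force rising. Backing off, rising and checking.

move_arm([
  {"dx": 0,"dy": -0.5,"dz": 0,"spin": 0},
  {"dx": 0,"dy": -1,"dz": 0,"spin": 0},
  {"dx": 0,"dy": -1.5,"dz": 0,"spin": 0},
  {"dx": 0,"dy": 0,"dz": -1.5,"spin": 0},
  {"dx": 0,"dy": 0,"dz": -2.5,"spin": 0},
  {"dx": 0,"dy": 0,"dz": -2.5,"spin": 0},
  {"dx": -3,"dy": -1,"dz": 0,"spin": 0},
  {"dx": -3,"dy": 0,"dz": 0,"spin": 0},
  {"dx": -3,"dy": 0,"dz": 0,"spin": 0},
  {"dx": 0,"dy": 0,"dz": 0,"spin": 0},
  {"dx": 0,"dy": 0,"dz": 0,"spin": 0},
  {"dx": 0,"dy": 0,"dz": 0,"spin": 0},
])

```text
time: 57.35
ee_pos: [0.5492, 0.2188, 0.437]
eef_rot: [0.692, 0.722, 0.001, 0.0]
ft_force: [0.5, 1.7, -0.4]
width: 0.0006
grip_force: 0.0
```

Run:
```python
from h import *
st();W=cam('wrist','w14.png');g=W['img'].max(2)
print(proj(W,[.597,.309,.211]),proj(W,[.639,.309,.202]))
for v in(60,100,140):
    print(v,g[v,240:430:5].tolist()); d=np.where((g[v,260:480]<150))[0]+260; print(d.min(),d.max(),onz(W,d.min(),v,.211))
    d=d[d<d.min()+30]; print(onz(W,d.min(),v,.211)[:2],onz(W,d.max()+1,v,.211)[:2])
```

```text
t 57.4 tcp [0.5492 0.2188 0.437 ] th 92.41 q [0.692 0.722 0.001 0.   ] F [ 0.5  1.7 -0.4] w 0.0006 g 0.0 q7 -0.63
[371.39624926  86.20506243] [438.64389422  90.33379464]
60 [187, 187, 180, 182, 185, 180, 186, 186, 188, 193, 188, 187, 193, 192, 183, 187, 107, 110, 113, 108, 108, 235, 238, 238, 204, 85, 119, 116, 105, 249, 235, 236, 237, 236, 236, 237, 129, 138]
318 439 [0.56605922 0.32135803 0.211     ]
[0.56605922 0.32135803] [0.57927054 0.32191334]
100 [188, 192, 184, 184, 193, 186, 191, 191, 187, 191, 187, 187, 189, 190, 196, 197, 110, 110, 116, 108, 174, 239, 239, 199, 64, 102, 116, 112, 91, 239, 239, 238, 238, 239, 240, 196, 65, 64]
317 434 [0.56698326 0.30033434 0.211     ]
[0.56698326 0.30033434] [0.58002779 0.30088089]
140 [178, 190, 186, 182, 188, 189, 180, 192, 188, 186, 192, 184, 191, 190, 189, 184, 111, 109, 114, 111, 237, 240, 241, 205, 92, 115, 117, 104, 242, 240, 239, 239, 239, 238, 238, 129, 140, 109]
316 430 [0.56796505 0.27799679 0.211     ]
[0.56796505 0.27799679] [0.58083237 0.27853409]
```

The handle's centre column is 371 against a predicted 371.4 for a fully shut drawer, and the push force stayed at 2–3 N throughout. Handing in.

move_arm([
  {"dx": 0,"dy": 0,"dz": -1,"spin": 0},
  {"dx": 0,"dy": 0,"dz": 0,"spin": 0},
  {"dx": 0,"dy": 0,"dz": 0,"spin": 0},
  {"dx": 0,"dy": 0,"dz": 0,"spin": 0},
  {"dx": 0,"dy": 0,"dz": 0,"spin": 0},
  {"dx": 0,"dy": 0,"dz": 0,"spin": 0},
  {"dx": 0,"dy": 0,"dz": 0,"spin": 0},
  {"dx": 0,"dy": 0,"dz": 0,"spin": 0},
])

```text
time: 58.2
ee_pos: [0.5493, 0.2177, 0.4462]
eef_rot: [0.692, 0.721, -0.0, 0.0]
ft_force: [-0.3, 0.6, 0.5]
width: 0.0006
grip_force: 0.0
```

```bash
python3 -c "
from h import *
st(); print(job.close_job())"
```

```text
t 58.2 tcp [0.5493 0.2177 0.4462] th 92.35 q [ 0.692  0.721 -0.     0.   ] F [-0.3  0.6  0.5] w 0.0006 g 0.0 q7 -0.63
the job is handed in; nothing more can be done
None
```

I handed the job in at 58 s, with no verdict returned: both bungs (I saw no taps) went into the basket, which I hung on the drawer's hooks before pushing the drawer fully shut; I could not see inside the closed drawer to check the basket again.

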